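Dial in the stage travel on a thumbwheel indexer

ROBOT

A 6-joint arm with a two-finger parallel gripper is mounted at the origin on the work surface. World frame = base frame: x ahead of the robot, y to its left, z up, the work surface at z = 0. Lengths are in mm, angles in rad, forces in N, time in s.
With the tool pointing down it reaches from about 250 to 725 mm from the base axis. Payload 4 kg.
Tool frame: the origin (TCP) lies at the very end of the fingers, on their centre line; the grasp point (between the pads) lies 19 mm behind it (arm.grasp_offset is the distance from the TCP to the grasp point, in mm); z points along the fingers, y is the direction in which the jaws open and shut (so a half turn about z gives the same grasp; the last joint's range is limited). The gripper opens to 85 mm and grips with 20 to 120 N. Pads are 22 mm wide; open, the fingers measure 114 mm over their backs; the gripper's body (76 mm by 85 mm) begins 54 mm behind the grasp point. The pads swing forward as they close: fully open they stand 13 mm farther back than shut.
Start: joints at [-1.13, 0.241, 0.005, 1.335, 0, 1.571], TCP at [213.33, -452.205, 191.906] pointing down, gripper open.
Joint ranges: [-2.72, 2.72], [-1.05, 1.87], [-1.09, 1.28], [-1.99, 2.15], [-1.42, 1.44], [-3.14, 3.14]. Speed limits (rad/s): [2.79, 2.79, 3.14, 3.14, 3.14, 3.14].

INTERFACE

Orientations are given as a unit quaternion [w, x, y, z].
In Python, from station import arm gives the robot as it stands. The module is installed in compiled form; this text tells all that it offers.
- The arm moves only by the tool jog_arm, never from a script. Its argument "increments" is a list of rows, each an object of numbers: "dx", "dy", "dz": the shift along the tool's x, y, z in mm; "spin": the turn about the tool's z in degrees; "jaw": the finger opening in mm, from 0 to 85.4. In form: [{"dx": .., "dy": .., "dz": .., "spin": .., "jaw": ..}, ...]. A call has 1 to 12 rows; each row shifts and turns the commanded pose from where the row before left it, along the tool's axes as they then stand; what a row does not reach is not made up. A row lasts 1/8 s, in which the tool goes at most 62.5 mm and 10.7 degrees, less where a joint would pass 70% of its speed; a pose out of reach is approached as far as the arm can. A call with a gripper value outside its range is refused whole. The fingers move at their own pace and stop on an object; the grip force is fixed at half the most. Time passes only in rows, so rows that do not move let the fingers close. It gives the time, the measured TCP pose, the force and the opening at its end, in the units of the state.
- arm.get_obs(): the state, without advancing time (a new reading comes with each control period).
- arm.camera(name): name is "scene" or "top"; returns a dict with "image" (400x640x3 uint8, red, green, blue), "fov_y" (degrees; the focal length in pixels is half the picture's height over the tangent of half this angle, whatever the lens; pixels are square), "cx", "cy" (the principal point, pixels), "dist_coeffs" ([k1, k2, p1, p2, k3] as OpenCV has them; the pictures are not rectified), "rvec" (rotation vector, rad) and "tvec" (3), from world to camera coordinates, as OpenCV has them. Camera axes: x right, y down, z forward; pixel columns grow to the right and rows downward; lengths in mm; the calibration is good to about 2 mm. A picture is of the moment at which its call begins. There is no depth.
- arm.finish_job(): hands the job in, once; it reports no verdict.
The state is a dict: "time_s": time; "qpos": joint angles; "qd": joint speeds; "joint_torque": joint torques, N m; "tcp_pos": TCP position; "tcp_rot": TCP orientation; "ft_force": force on the tool from outside, world axes, zero at the start; "wrist_torque": the same for the moment, N m; "width": opening from 0.0 (shut) to 1.0 (fully open).
Only numpy, scipy, OpenCV 4.12 (cv2) and the standard library are available. Lean on these libraries where they do the work, as an engineer would, in place of code of your own. Each camera call takes 0.05 s, during which the arm holds its last target.

TASK

Set the travel of the linear stage on the black indexer box: gently roll its three thumbwheels so that, read from the end far from the button towards the button, they show 2 - 7 - 4 (red, violet, yellow on the crowns), each clicked in. Only when all three are right, press the green load button fully down and let it come up again. Leave the code set and the other things on the bench where they are.

Things in the scene. Friction and masses are not known exactly. Their poses are not given: they have to be found in the camera images.
- indexer: black box fixed to the table, 170 (x) by 270 (y) by 50 high; origin at the centre of its underside, x from front (robot side) to rear, z up. In its flat top, along y: three thumbwheels 32 proud and, at the -y end, a green button. Rim colours (0 black, 1 brown, 2 red, 3 orange, 4 yellow, 5 green, 6 blue, 7 violet, 8 grey, 9 white); the one on the crown, between white marks, is the digit set
- crown_left (a point): nominal crown (top centre) of the left thumbwheel, farthest from the button, at x=-20, y=78, z=82 of the indexer; wheels sit unevenly, so the true crown is up to 4 higher or lower than this point: feel for it. Wheel: radius 26, 18 wide, axle along the indexer's y; rolled by pressing the shut fingertips on its crown and stroking along the indexer's x, 16.3 mm per digit if it does not slip.
- crown_middle (a point): nominal crown (top centre) of the middle thumbwheel, the second one, at x=-20, y=26, z=82 of the indexer; wheels sit unevenly, so the true crown is up to 4 higher or lower than this point: feel for it. The axles are sprung: a wheel yields 1 mm per 6 N when pressed, up to 7 mm, then stops hard. A press of 4 to 9 N is right: less may slip.
- crown_right (a point): nominal crown (top centre) of the right thumbwheel, next to the button, at x=-20, y=-26, z=82 of the indexer; wheels sit unevenly, so the true crown is up to 4 higher or lower than this point: feel for it. Neighbouring wheels have 34 free between them. More than 15 N from the fingers on a wheel, or on anything but the button, counts as damage.
- wheel_left (a joint): angle of the left wheel, rad: 0 = digit 0, 0.628 (36 degrees) more per digit; grows as its crown moves towards the indexer's +x. End stops just below 0 and just above 9. Digit 2 = 1.257. A sprung detent holds each digit, takes about 2 N along the rim to leave, and draws the wheel into the nearest digit when let go.
- wheel_middle (a joint): angle of the middle wheel, rad: 0 = digit 0, 0.628 (36 degrees) more per digit; grows as its crown moves towards the indexer's +x. End stops just below 0 and just above 9. Digit 7 = 4.398. A sprung detent holds each digit, takes about 2 N along the rim to leave, and draws the wheel into the nearest digit when let go.
- wheel_right (a joint): angle of the right wheel, rad: 0 = digit 0, 0.628 (36 degrees) more per digit; grows as its crown moves towards the indexer's +x. End stops just below 0 and just above 9. Digit 4 = 2.513. A sprung detent holds each digit, takes about 2 N along the rim to leave, and draws the wheel into the nearest digit when let go.
- load (a joint): travel of the green load button in m: 0 = up, 0.006 = fully down (takes 4 N); springs back
- load_top (a point): centre of the top of the round green load button, 30 in diameter, in the indexer's top at its -y end; it is pressed straight down
- terminal: bystander: green terminal block 22 x 50 x 14, on the rear of the indexer's top; origin under its centre
- bearing: bystander: steel ball bearing, 26 across, 9 high, on the rear of the indexer's top; origin under its centre
- coupler: bystander: aluminium shaft coupler, 25 across, 30 high, standing in front of the indexer; origin under its centre
- driver: bystander: blue-handled screwdriver lying on the table to the left; origin under it
- motor: bystander: black stepper motor 56 x 56 x 57 with its shaft up, on the table to the left; origin under its centre
- printed_foot: bystander: brown printed L-shaped foot 60 x 40 x 33 on the table to the right; origin under its centre
- screw_cup: bystander: orange bowl 60 across, 30 high, on the table to the right; origin under its centre

How it is judged:
By the outcome, as a careful person would: the job done as asked, in the order asked, and still so for the second after the job is handed in, with the robot touching nothing.
It also fails if it takes over 72 s, if anything falls off the work surface, if the arm or the gripper's body presses on something with over 40 N, if the wrist force passes 120 N, or if a joint passes its speed limit or range.

## Working session

There is one attempt and no reset: what is moved stays moved. The work goes in short steps, Python scripts to look and compute and a tool call to move; the robot and the scene stay as the last step left them, time stands still between calls to the robot, and variables do not carry over. Pictures are saved under pics/ and viewed, and the job is handed in when it is done.

Besides the shell and the picture viewer there is one more tool, called after "Call:" in YAML: its name, and indented under it one key for each argument. jog_arm: Moves the arm, as the interface text tells. Its arguments: {"type":"object","properties":{"increments":{"type":"array"}},"required":["increments"]}

```bash
mkdir -p pics
python3 - <<'E'
from station import arm
import cv2,numpy as np
o=arm.get_obs()
for k,v in o.items(): print(k,np.round(v,3))
for n in("scene","top"):
    c=arm.camera(n); cv2.imwrite(f"pics/{n}0.png",c["image"][:,:,::-1]); print(n,{k:np.round(v,4).tolist() for k,v in c.items() if k!="image"})
    R=cv2.Rodrigues(np.array(c["rvec"],float))[0]; print(-R.T@np.array(c["tvec"]).ravel(), R[2])
E
```

```text
time_s 0.0
qpos [-1.13   0.241  0.004  1.335 -0.     1.571]
qd [-0.003 -0.001 -0.001  0.001 -0.     0.001]
joint_torque [ 0.0000e+00 -3.7232e+01  2.5241e+01  1.7000e-02  0.0000e+00 -0.0000e+00]
tcp_pos [ 213.023 -451.563  191.023]
tcp_rot [-0.001  0.976  0.219 -0.   ]
ft_force [-0.377 -0.772 -0.012]
wrist_torque [-0.004  0.011 -0.025]
width 0.998
scene {'fov_y': 49.5471, 'cx': 324.0854, 'cy': 195.1745, 'dist_coeffs': [-0.0136, 0.0, 0.0, 0.0, 0.0], 'rvec': [1.4484, 2.2703, -0.7798], 'tvec': [214.1155, -360.319, 1492.0721]}
[1167.93463579  322.94459633  966.224535  ] [-0.54773975 -0.26642494 -0.79309452]
top {'fov_y': 43.2098, 'cx': 316.8491, 'cy': 194.2527, 'dist_coeffs': [-0.0588, 0.0, 0.0, 0.0, 0.0], 'rvec': [2.0904, -2.1416, 0.2058], 'tvec': [43.6278, 569.8116, 1574.4424]}
[ 251.00938523   28.12078127 1655.79614684] [ 0.19601695  0.00103749 -0.98059996]
```

View pics/scene0.png

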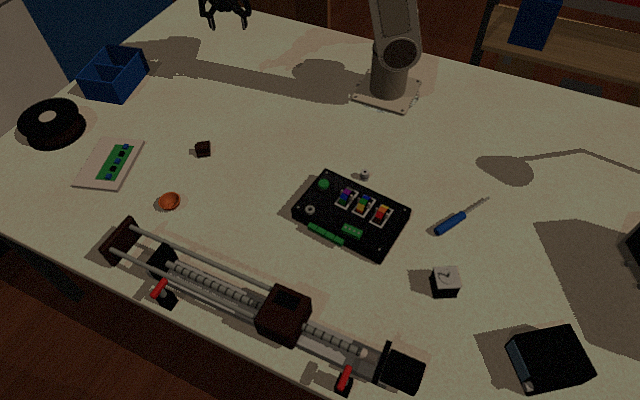

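View pics/top0.png

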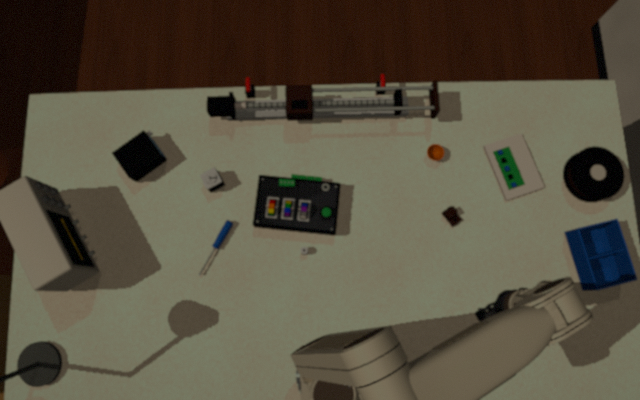

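Run:
```python
import cv2
a=cv2.imread("pics/scene0.png")[155:275,280:420]; cv2.imwrite("pics/s1.png",cv2.resize(a,None,fx=5,fy=5,interpolation=cv2.INTER_CUBIC))
a=cv2.imread("pics/top0.png")[165:265,240:350]; cv2.imwrite("pics/t1.png",cv2.resize(a,None,fx=6,fy=6,interpolation=cv2.INTER_CUBIC))
```

```text
(no output)
```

View pics/s1.png

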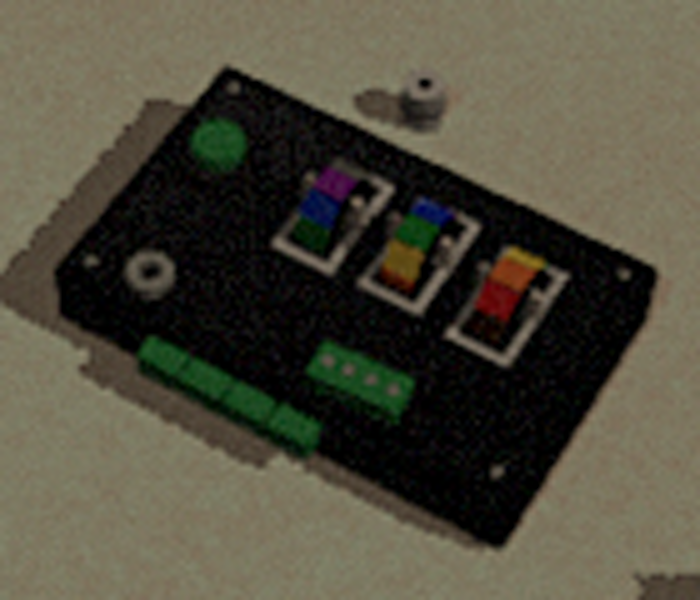

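View pics/t1.png

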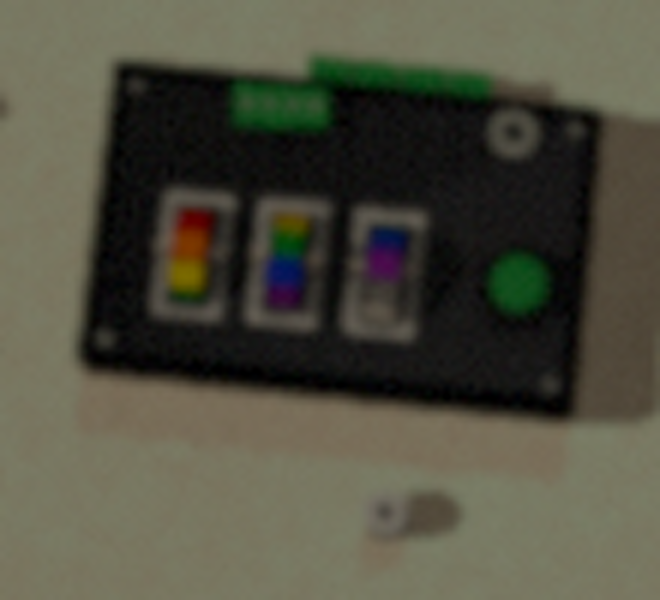

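Crops: in the top view the crowns look orange/3 at left (≈(271,205)), green or blue at middle and violet/7 at right. I'll fit the box pose next and project the nominal crowns.

```bash
cat > h.py <<'E'
import numpy as np,cv2
from scipy.optimize import least_squares
def cams(arm):
    return {n:arm.camera(n) for n in("scene","top")}
def K(c):
    f=200/np.tan(np.radians(c["fov_y"]/2)); return np.array([[f,0,c["cx"]],[0,f,c["cy"]],[0,0,1.]])
def proj(c,P):
    return cv2.projectPoints(np.array(P,float).reshape(-1,1,3),np.array(c["rvec"],float),np.array(c["tvec"],float),K(c),np.array(c["dist_coeffs"],float))[0].reshape(-1,2)
def w(p,P):
    P=np.array(P,float).reshape(-1,3);c,s=np.cos(p[2]),np.sin(p[2]);return P@np.array([[c,-s,0],[s,c,0],[0,0,1]]).T+[p[0],p[1],0]
E
python3 - <<'E'
from h import *
from station import arm
C=cams(arm)
# order: rl, rr, fr, fl top corners
T=np.array([[85,135,50],[85,-135,50],[-85,-135,50],[-85,135,50]])
pt=np.array([[118,65],[598,105],[570,412],[85,362]])/6+[240,165]
ps=np.array([[505,525],[62,272],[228,68],[655,268]])/5+[280,155]
for use in ("both","top","scene"):
    def r(p):
        q=w(p,T);o=[]
        if use!="scene":o.append(proj(C["top"],q)-pt)
        if use!="top":o.append(proj(C["scene"],q)-ps)
        return np.concatenate(o).ravel()
    s=least_squares(r,[480,50,0],x_scale=[1,1,.01],loss="soft_l1"); print(use,s.x.round(3),r(s.x).reshape(-1,2).round(1).tolist())
    if use=="both":p=s.x
N=w(p,[[-20,78,82],[-20,26,82],[-20,-26,82]]);print(N.round(1))
# overlay
for n,sc,off,pts in(("top",6,(240,165),pt),("scene",5,(280,155),ps)):
    im=C[n]["image"][:,:,::-1]
    sub=im[off[1]:off[1]+100,off[0]:off[0]+110] if n=="top" else im[155:275,280:420]
    sub=cv2.resize(sub,None,fx=sc,fy=sc,interpolation=cv2.INTER_CUBIC)
    sub=np.clip(sub.astype(float)*1.8,0,255).astype(np.uint8)
    def d(P,col):
        for u in proj(C[n],w(p,P)): cv2.circle(sub,tuple(((u+.5-off)*sc).astype(int)),3,col,-1)
    d(T,(0,255,255))
    for y in(78,26,-26):
        d([[-20,y+dy,82] for dy in(-9,0,9)],(255,255,255))
        d([[-20+26*np.sin(a),y-11,56+26*np.cos(a)] for a in np.radians([-54,-18,18,54])],(255,255,0))
    cv2.imwrite(f"pics/o_{n}.png",sub)
E
```

```text
both [ 5.44999e+02  9.74010e+01 -1.32000e-01] [[-1.4, -2.6], [0.6, -0.7], [0.0, -0.2], [-2.8, -0.9], [0.6, -3.0], [-2.5, -1.1], [-0.6, -1.9], [1.5, -0.2]]
top [ 5.41565e+02  9.47640e+01 -1.20000e-01] [[-1.0, -1.2], [1.2, -0.2], [1.3, 0.4], [-1.8, 0.6]]
scene [ 5.4967e+02  9.9463e+01 -1.3900e-01] [[0.3, -0.9], [-2.6, 0.2], [-0.3, -0.6], [1.7, 1.7]]
[[535.4 177.4  82. ]
 [528.6 125.8  82. ]
 [521.8  74.3  82. ]]
```

View pics/o_top.png

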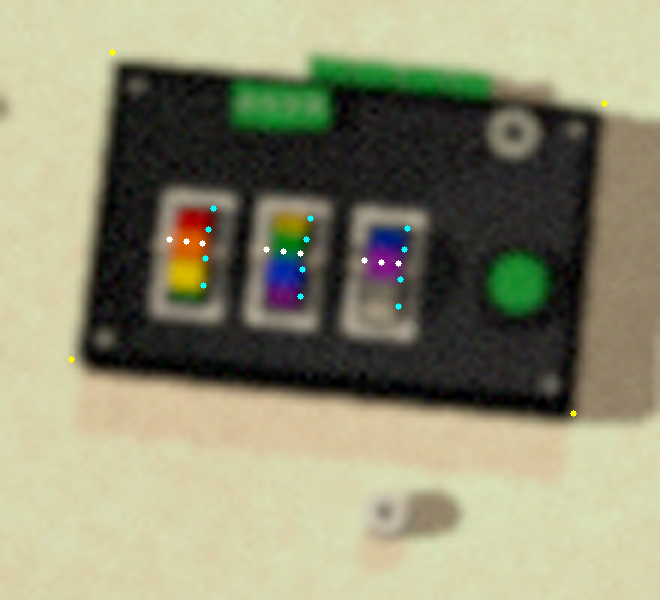

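View pics/o_scene.png

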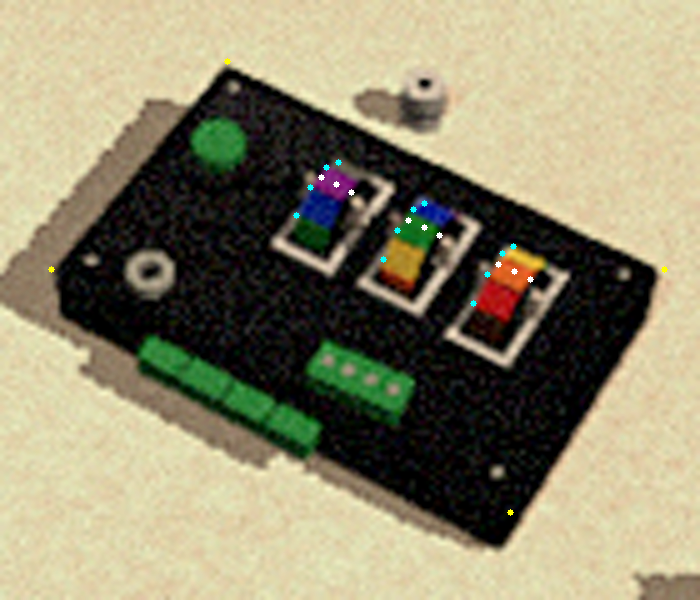

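Digits read 3-5-7 (the projected crown dots fall on orange, green and violet), so left needs −1, middle +2 and right −3. I'll triangulate the button, turn the tool so its y runs along the indexer's x, and shut the fingers.

```bash
cat >> h.py <<'E'
def inc(o,t):
    q=np.array(o["tcp_rot"]); from scipy.spatial.transform import Rotation as Ro
    R=Ro.from_quat(np.r_[q[1:],q[0]]).as_matrix()
    return R.T@(np.array(t)-np.array(o["tcp_pos"])),R
E
python3 - <<'E'
from h import *
from station import arm
C=cams(arm)
cen={}
for n,(x0,y0,x1,y1) in dict(top=(317,202,335,222),scene=(314,174,334,194)).items():
    im=C[n]["image"][y0:y1,x0:x1].astype(float)
    g=im[...,1]-np.maximum(im[...,0],im[...,2]); m=g>18
    yy,xx=np.nonzero(m); cen[n]=np.array([xx.mean()+x0,yy.mean()+y0]); print(n,m.sum(),cen[n], xx.min()+x0,xx.max()+x0,yy.min()+y0,yy.max()+y0)
s=least_squares(lambda P:np.r_[proj(C["top"],P)[0]-cen["top"],proj(C["scene"],P)[0]-cen["scene"]],[520,5,55])
print(s.x,s.fun)
p=[545,97.4,-.13];d=s.x[:2]-p[:2];c_,s_=np.cos(p[2]),np.sin(p[2]);print("in indexer",c_*d[0]+s_*d[1],-s_*d[0]+c_*d[1])
E
```

```text
top 92 [325.94565217 211.88043478] 321 331 207 217
scene 91 [323.27472527 183.37362637] 318 328 179 188
[510.93145973   1.84726014  65.89997199] [ 0.09855762 -0.041108    0.08918725  0.00872448]
in indexer -21.394168797437466 -99.16290169578645
```

Call:
jog_arm:
  increments:
    - {"spin": -9.6,"jaw": 0}
    - {"spin": -9.6,"jaw": 0}
    - {"spin": -9.6,"jaw": 0}
    - {"spin": -9.6,"jaw": 0}
    - {"spin": -9.6,"jaw": 0}
    - {"spin": -9.6,"jaw": 0}
    - {"jaw": 0}

```text
invalid input at $.increments[0]: expected keys dx, dy, dz, spin, jaw
```

Call:
jog_arm:
  increments:
    - {"dx": 0,"dy": 0,"dz": 0,"spin": -9.6,"jaw": 0}
    - {"dx": 0,"dy": 0,"dz": 0,"spin": -9.6,"jaw": 0}
    - {"dx": 0,"dy": 0,"dz": 0,"spin": -9.6,"jaw": 0}
    - {"dx": 0,"dy": 0,"dz": 0,"spin": -9.6,"jaw": 0}
    - {"dx": 0,"dy": 0,"dz": 0,"spin": -9.6,"jaw": 0}
    - {"dx": 0,"dy": 0,"dz": 0,"spin": -9.6,"jaw": 0}
    - {"dx": 0,"dy": 0,"dz": 0,"spin": 0,"jaw": 0}
    - {"dx": 0,"dy": 0,"dz": 0,"spin": 0,"jaw": 0}

```text
time_s: 1.3
tcp_pos: [213.3, -452.2, 191.9]
tcp_rot: [-0.0, 0.751, 0.661, 0.0]
ft_force: [-0.6, -0.7, -0.2]
width: 0.001
```

Run:
```python
from h import *
from station import arm
o=arm.get_obs(); 
for y in(78,26,-26):
    t=w([545,97.4,-.13],[[-20,y,0]])[0]; t[2]=130
    v,R=inc(o,t); print(t.round(1),v.round(1))
print(R.round(3),o["tcp_pos"],o["qpos"],o["ft_force"],o["width"],np.degrees(np.arctan2(R[1,1],R[0,1])))
```

```text
[535.3 177.3 130. ] [665.2 239.6  61.9]
[528.5 125.8 130. ] [613.2 239.5  61.9]
[521.8  74.2 130. ] [561.2 239.3  61.9]
[[ 0.127  0.992 -0.   ]
 [ 0.992 -0.127  0.   ]
 [ 0.    -0.    -1.   ]] [ 213.30475208 -452.16689906  191.88300673] [-1.13001340e+00  2.40592353e-01  4.92866486e-03  1.33521848e+00
  1.96615782e-06  5.67804753e-01] [-0.62261515 -0.65891297 -0.17819568] 0.0005864948738193383 -7.277814377125438
```

Call:
jog_arm:
  increments:
    - {"dx": 20,"dy": 8,"dz": 0,"spin": 0,"jaw": 0}
    - {"dx": 50,"dy": 22,"dz": 0,"spin": 0,"jaw": 0}
    - {"dx": 50,"dy": 22,"dz": 0,"spin": 0,"jaw": 0}
    - {"dx": 50,"dy": 22,"dz": 0,"spin": 0,"jaw": 0}
    - {"dx": 50,"dy": 22,"dz": 0,"spin": 0,"jaw": 0}
    - {"dx": 50,"dy": 22,"dz": 0,"spin": 0,"jaw": 0}
    - {"dx": 50,"dy": 22,"dz": 0,"spin": 0,"jaw": 0}
    - {"dx": 50,"dy": 22,"dz": 0,"spin": 0,"jaw": 0}
    - {"dx": 50,"dy": 22,"dz": 0,"spin": 0,"jaw": 0}
    - {"dx": 50,"dy": 22,"dz": 0,"spin": 0,"jaw": 0}
    - {"dx": 50,"dy": 22,"dz": 0,"spin": 0,"jaw": 0}
    - {"dx": 41,"dy": 11,"dz": 0,"spin": 0,"jaw": 0}

```text
time_s: 2.8
tcp_pos: [520.4, 77.7, 191.8]
tcp_rot: [-0.0, 0.75, 0.662, 0.0]
ft_force: [-0.2, -1.4, 0.1]
width: 0.001
```

Call:
jog_arm:
  increments:
    - {"dx": 0,"dy": 0,"dz": 20,"spin": 0,"jaw": 0}
    - {"dx": 0,"dy": 0,"dz": 20,"spin": 0,"jaw": 0}
    - {"dx": 0,"dy": 0,"dz": 20,"spin": 0,"jaw": 0}
    - {"dx": 0,"dy": 0,"dz": 20,"spin": 0,"jaw": 0}
    - {"dx": 0,"dy": 0,"dz": 0,"spin": 0,"jaw": 0}
    - {"dx": 0,"dy": 0,"dz": 0,"spin": 0,"jaw": 0}

```text
time_s: 3.55
tcp_pos: [520.4, 75.2, 112.7]
tcp_rot: [0.0, 0.75, 0.662, 0.0]
ft_force: [-0.4, 0.5, 0.6]
width: 0.003
```

Run:
```python
from h import *
from station import arm
o=arm.get_obs(); 
t=w([545,97.4,-.13],[[-20,-26,0]])[0]; t[2]=90
v,R=inc(o,t); print(v.round(1),o["ft_force"],o["tcp_pos"])
C=cams(arm)
cv2.imwrite("pics/s2.png",cv2.resize(C["scene"]["image"][130:275,280:420,::-1],None,fx=4,fy=4))
cv2.imwrite("pics/t2.png",cv2.resize(C["top"]["image"][165:265,240:350,::-1],None,fx=5,fy=5))
```

```text
[-0.8  1.5 22.7] [-0.44772366  0.54583812  0.56233139] [520.3504318   75.23720956 112.7311364 ]
```

View pics/s2.png

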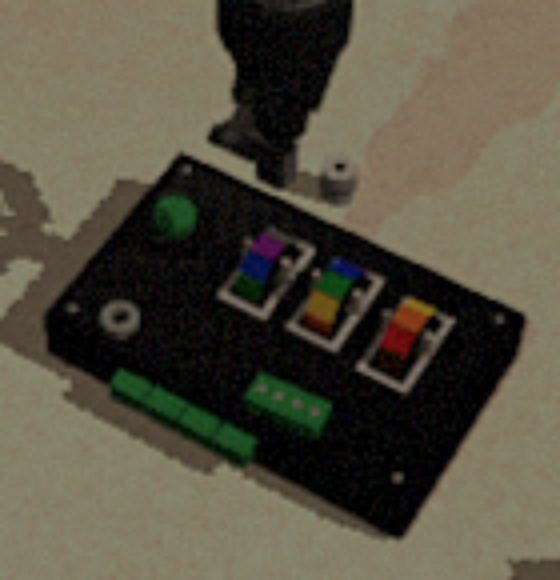

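View pics/t2.png

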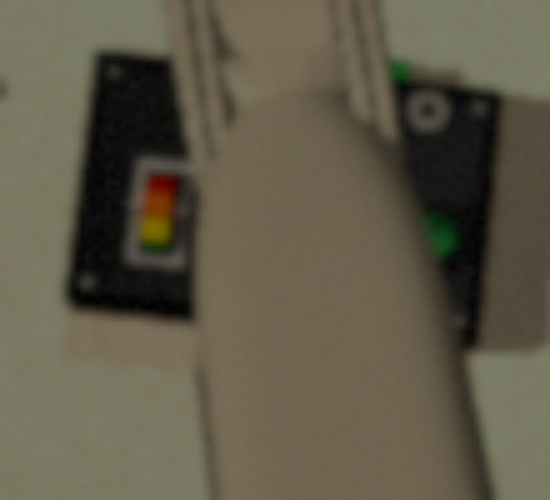

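The scene view shows the fingertip end at about (349,176) with nothing touched yet. The arm hides the two inner wheels from the top camera. I'll check the tip's projection against the calibration.

Run:
```python
from h import *
from station import arm
o=arm.get_obs(); c=arm.camera("scene")
print(proj(c,o["tcp_pos"]), proj(c,w([545,97.4,-.13],[[-20,-26,82]])))
sub=c["image"][140:220,300:400,::-1].copy(); sub=np.clip(cv2.resize(sub,None,fx=7,fy=7).astype(float)*2,0,255).astype(np.uint8)
tp=np.array(o["tcp_pos"]); v,R=inc(o,tp)
for k in [(0,0,0),(11,0,0),(-11,0,0),(0,14.5,0),(0,-14.5,0)]:
    u=(proj(c,tp+R@np.array(k,float))[0]+.5-[300,140])*7; cv2.circle(sub,tuple(u.astype(int)),3,(0,255,255),-1)
cv2.imwrite("pics/s3.png",sub)
```

```text
[[347.63230989 183.77250647]] [[346.8025616  191.47553091]]
```

View pics/s3.png

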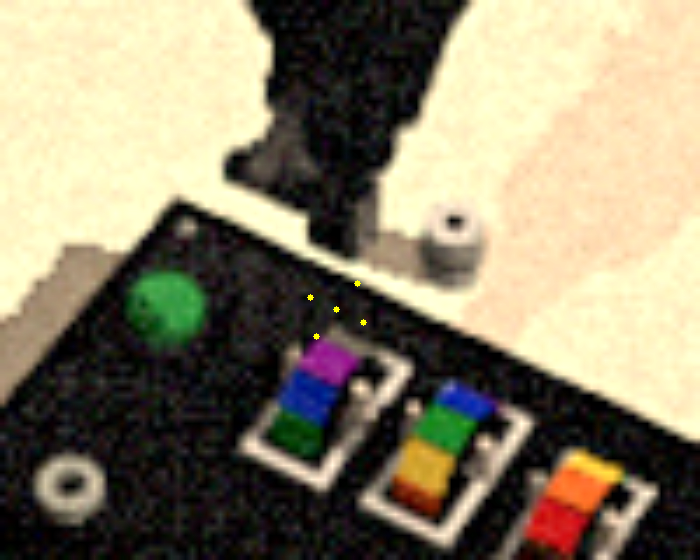

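Run:
```python
from h import *
from station import arm
c=arm.camera("scene")
im=np.mean([arm.camera("scene")["image"].astype(float) for _ in range(4)],0)[150:200,325:375,::-1]
sub=255*np.clip(im/255,0,1)**.4
cv2.imwrite("pics/s4.png",cv2.resize(sub.astype(np.uint8),None,fx=11,fy=11,interpolation=cv2.INTER_NEAREST))
```

```text
(no output)
```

View pics/s4.png

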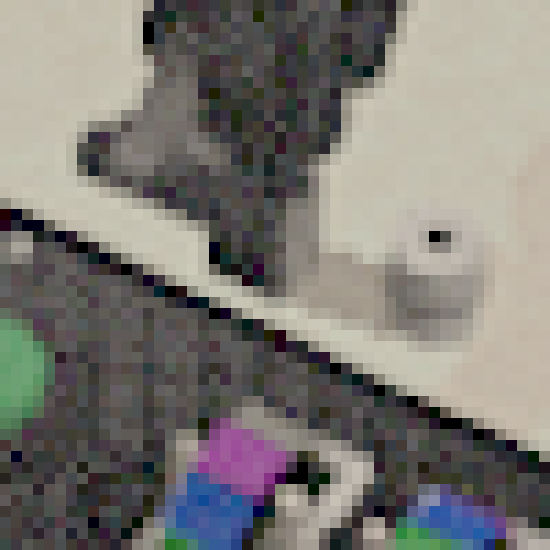

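Run:
```python
from h import *
from station import arm
o=arm.get_obs(); c=arm.camera("scene"); im=c["image"][:,:,::-1]
im=(255*(im/255)**.5).astype(np.uint8).copy()
tp=np.array(o["tcp_pos"])
im=cv2.resize(im[0:240,230:470],None,fx=2.5,fy=2.5,interpolation=cv2.INTER_CUBIC)
for h in (0,19,73,150,200):
    u=(proj(c,tp+[0,0,h])[0]-[230,0])*2.5; cv2.circle(im,tuple(u.astype(int)),3,(0,0,255),-1)
cv2.imwrite("pics/s5.png",im); print(o["qpos"],o["tcp_pos"])
```

```text
[ 1.42525849e-01  3.38261525e-01 -7.40253140e-02  1.15790294e+00
  7.07027304e-06  1.83822548e+00] [520.44745599  74.68604876 112.23973683]
```

View pics/s5.png

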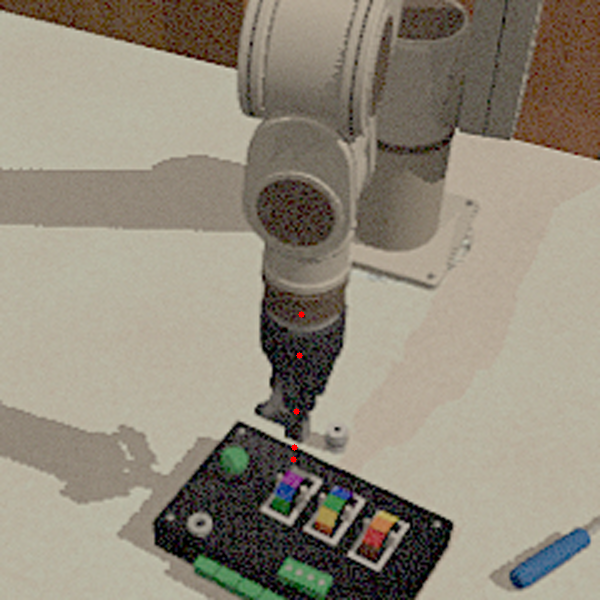

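Run:
```python
from h import *
from station import arm
C=cams(arm)
for n in C: print(n,[proj(C[n],[213.3,-452.2,191.9+h])[0].round(1).tolist() for h in(0,25,73,150)])
a=cv2.imread("pics/scene0.png")[0:60,180:270]; b=cv2.imread("pics/top0.png")[270:360,450:550]
f=lambda a:(255*(cv2.resize(a,None,fx=5,fy=5)/255)**.5).astype(np.uint8)
a,b=f(a),f(b); 
for im,n,of in((a,"scene",(180,0)),(b,"top",(450,270))):
  for h in(0,73,150):
    R=np.array([[.905,.427],[.427,-.905]])
    for k in((0,0),(0,50),(0,-50)):
        d=R@k; u=(proj(C[n],[213.3+d[0],-452.2+d[1],191.9+h])[0]+.5-of)*5
        cv2.circle(im,tuple(u.astype(int)),3,(0,0,255),-1)
cv2.imwrite("pics/a.png",np.vstack([np.pad(a,((0,0),(0,50),(0,0))),b]))
```

```text
scene [[231.4, 42.9], [230.0, 35.7], [227.1, 21.2], [222.0, -3.9]]
top [[488.3, 303.6], [491.2, 303.7], [497.1, 304.0], [507.4, 304.5]]
```

View pics/a.png

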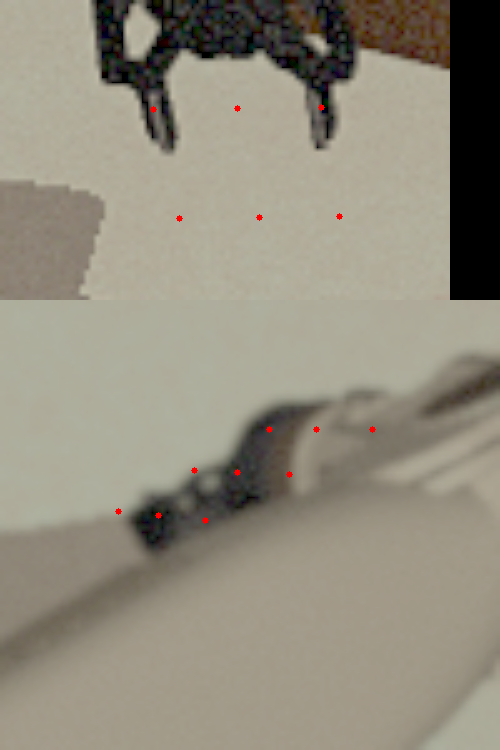

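Run:
```python
from h import *
from station import arm
C=cams(arm)
for n in C: print(n,proj(C[n],[[0,0,0],[0,0,100],[300,0,0]]).round(1).tolist())
im=C["scene"]["image"][50:130,330:440,::-1]
im=(255*(cv2.resize(im,None,fx=6,fy=6,interpolation=cv2.INTER_CUBIC)/255)**.5).astype(np.uint8)
for P in([0,0,0],[90,90,0],[90,-90,0],[-90,90,0],[90,0,0],[0,90,0]):
    u=(proj(C["scene"],P)[0]+.5-[330,50])*6; cv2.circle(im,tuple(u.astype(int)),3,(0,0,255),-1)
cv2.imwrite("pics/b.png",im)
```

```text
scene [[386.2, 90.6], [389.3, 66.2], [352.4, 148.2]]
top [[330.7, 375.6], [331.5, 380.9], [328.1, 279.4]]
```

View pics/b.png

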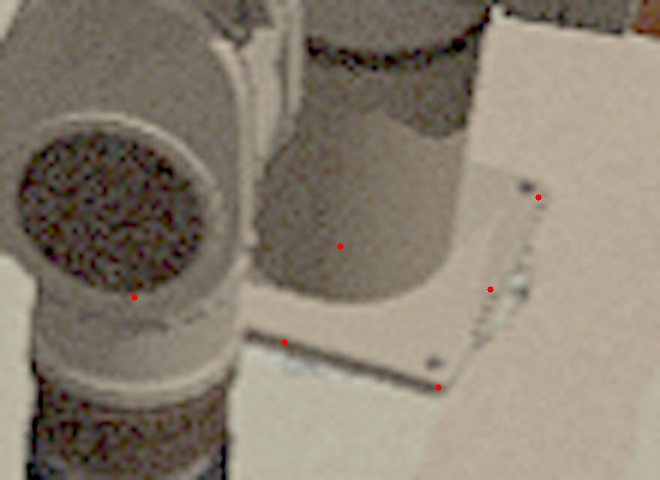

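The visible tips end about 8 px (~29 mm) above the projected TCP, both here and at the start pose. The base plate and box agree with the calibration. I'll go down gently and let touch decide.

Call:
jog_arm:
  increments:
    - {"dx": -0.5,"dy": 1,"dz": 5,"spin": 0,"jaw": 0}
    - {"dx": 0,"dy": 0,"dz": 5,"spin": 0,"jaw": 0}
    - {"dx": 0,"dy": 0,"dz": 5,"spin": 0,"jaw": 0}
    - {"dx": 0,"dy": 0,"dz": 4,"spin": 0,"jaw": 0}
    - {"dx": 0,"dy": 0,"dz": 0,"spin": 0,"jaw": 0}
    - {"dx": 0,"dy": 0,"dz": 0,"spin": 0,"jaw": 0}

```text
time_s: 4.95
tcp_pos: [521.3, 74.1, 93.0]
tcp_rot: [0.0, 0.75, 0.662, 0.0]
ft_force: [-0.5, 0.5, -0.4]
width: 0.001
```

```bash
cat > look.py <<'E'
import sys
from h import *
from station import arm
o=arm.get_obs(); n=sys.argv[1]
im=np.mean([arm.camera("scene")["image"].astype(float) for _ in range(2)],0)[140:250,300:400,::-1]
c=arm.camera("scene")
im=255*np.clip(cv2.resize(im,None,fx=5,fy=5,interpolation=cv2.INTER_CUBIC)/255,0,1)**.5
im=im.astype(np.uint8)
u=(proj(c,o["tcp_pos"])[0]+.5-[300,140])*5; cv2.circle(im,tuple(u.astype(int)),2,(0,255,255),-1)
cv2.imwrite(n,im); print(o["time_s"],np.round(o["tcp_pos"],1),np.round(o["ft_force"],2),np.round(o["wrist_torque"],3))
E
python3 look.py pics/c1.png
```

```text
4.95 [521.3  74.1  93. ] [-0.47  0.46 -0.36] [-0.007  0.051  0.009]
```

View pics/c1.png

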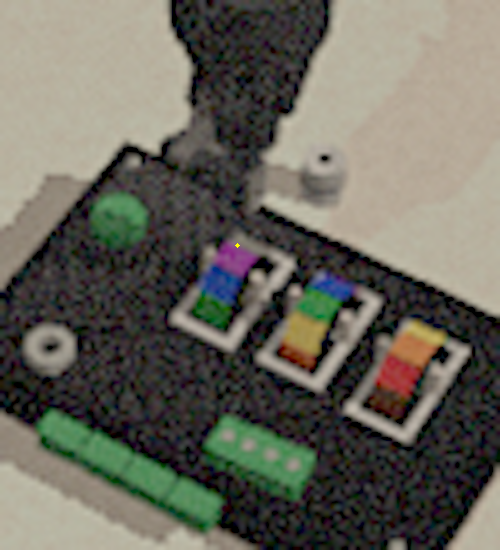

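Call:
jog_arm:
  increments:
    - {"dx": 0,"dy": 0,"dz": 2,"spin": 0,"jaw": 0}
    - {"dx": 0,"dy": 0,"dz": 2,"spin": 0,"jaw": 0}
    - {"dx": 0,"dy": 0,"dz": 2,"spin": 0,"jaw": 0}
    - {"dx": 0,"dy": 0,"dz": 0,"spin": 0,"jaw": 0}

```text
time_s: 5.6
tcp_pos: [520.9, 74.1, 86.6]
tcp_rot: [-0.0, 0.75, 0.662, -0.0]
ft_force: [0.3, 0.0, -0.2]
width: -0.003
```

Call:
jog_arm:
  increments:
    - {"dx": 0,"dy": 0,"dz": 1,"spin": 0,"jaw": 0}
    - {"dx": 0,"dy": 0,"dz": 0,"spin": 0,"jaw": 0}

```text
time_s: 5.85
tcp_pos: [521.1, 74.1, 85.9]
tcp_rot: [-0.0, 0.75, 0.662, -0.0]
ft_force: [0.0, 0.0, -0.2]
width: -0.004
```

Call:
jog_arm:
  increments:
    - {"dx": 0,"dy": 0,"dz": 1,"spin": 0,"jaw": 0}
    - {"dx": 0,"dy": 0,"dz": 0,"spin": 0,"jaw": 0}

```text
time_s: 6.1
tcp_pos: [521.1, 74.1, 84.8]
tcp_rot: [-0.0, 0.75, 0.662, -0.0]
ft_force: [0.2, -1.6, -0.2]
width: -0.002
```

Call:
jog_arm:
  increments:
    - {"dx": 0,"dy": 0,"dz": 1,"spin": 0,"jaw": 0}
    - {"dx": 0,"dy": 0,"dz": 0,"spin": 0,"jaw": 0}

```text
time_s: 6.35
tcp_pos: [521.1, 74.1, 83.8]
tcp_rot: [-0.0, 0.75, 0.662, -0.0]
ft_force: [0.2, 0.8, 0.4]
width: -0.002
```

Call:
jog_arm:
  increments:
    - {"dx": 0,"dy": 0,"dz": 1,"spin": 0,"jaw": 0}
    - {"dx": 0,"dy": 0,"dz": 0,"spin": 0,"jaw": 0}

```text
time_s: 6.6
tcp_pos: [521.1, 74.1, 82.8]
tcp_rot: [-0.0, 0.75, 0.662, -0.0]
ft_force: [-0.9, -0.8, 0.1]
width: -0.001
```

Call:
jog_arm:
  increments:
    - {"dx": 0,"dy": 0,"dz": 0.7,"spin": 0,"jaw": 0}
    - {"dx": 0,"dy": 0,"dz": 0,"spin": 0,"jaw": 0}

```text
time_s: 6.85
tcp_pos: [521.1, 74.1, 82.1]
tcp_rot: [-0.0, 0.75, 0.662, -0.0]
ft_force: [0.2, -0.1, -1.0]
width: 0.001
```

Call:
jog_arm:
  increments:
    - {"dx": 0,"dy": 0,"dz": 0.7,"spin": 0,"jaw": 0}
    - {"dx": 0,"dy": 0,"dz": 0,"spin": 0,"jaw": 0}

```text
time_s: 7.1
tcp_pos: [521.1, 74.1, 81.4]
tcp_rot: [-0.0, 0.75, 0.662, -0.0]
ft_force: [-0.1, -0.2, -0.2]
width: -0.0
```

Call:
jog_arm:
  increments:
    - {"dx": 0,"dy": 0,"dz": 0.7,"spin": 0,"jaw": 0}
    - {"dx": 0,"dy": 0,"dz": 0,"spin": 0,"jaw": 0}

```text
time_s: 7.35
tcp_pos: [521.1, 74.1, 80.7]
tcp_rot: [-0.0, 0.75, 0.662, -0.0]
ft_force: [-0.2, -0.3, -0.6]
width: -0.003
```

```bash
python3 look.py pics/c2.png
```

```text
7.35 [521.1  74.1  80.7] [-0.21 -0.35 -0.59] [-0.029 -0.025 -0.018]
```

View pics/c2.png

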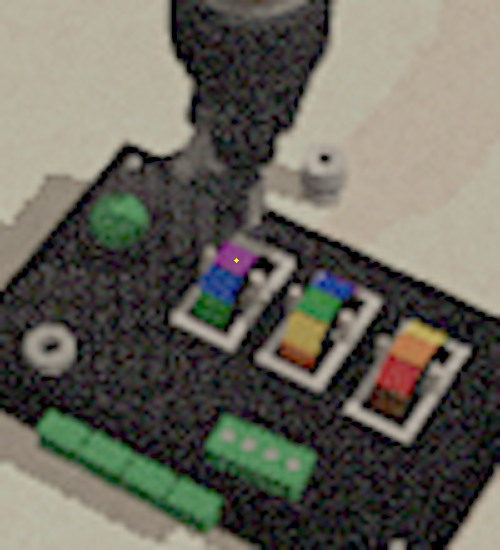

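No contact at TCP z 80.7, and the violet patch is still uncovered, so the real tips are evidently higher than reported. Going on down in small steps.

Call:
jog_arm:
  increments:
    - {"dx": 0,"dy": 0,"dz": 0.8,"spin": 0,"jaw": 0}
    - {"dx": 0,"dy": 0,"dz": 0,"spin": 0,"jaw": 0}

```text
time_s: 7.75
tcp_pos: [521.1, 74.1, 79.9]
tcp_rot: [-0.0, 0.75, 0.662, -0.0]
ft_force: [0.8, 0.1, -0.2]
width: 0.0
```

Call:
jog_arm:
  increments:
    - {"dx": 0,"dy": 0,"dz": 0.8,"spin": 0,"jaw": 0}
    - {"dx": 0,"dy": 0,"dz": 0,"spin": 0,"jaw": 0}

```text
time_s: 8.0
tcp_pos: [521.1, 74.1, 79.1]
tcp_rot: [-0.0, 0.75, 0.662, -0.0]
ft_force: [-1.2, -0.5, 0.9]
width: 0.006
```

Call:
jog_arm:
  increments:
    - {"dx": 0,"dy": 0,"dz": 0.8,"spin": 0,"jaw": 0}
    - {"dx": 0,"dy": 0,"dz": 0,"spin": 0,"jaw": 0}

```text
time_s: 8.25
tcp_pos: [521.1, 74.1, 78.3]
tcp_rot: [-0.0, 0.75, 0.662, -0.0]
ft_force: [-0.8, -0.3, 0.2]
width: -0.001
```

Call:
jog_arm:
  increments:
    - {"dx": 0,"dy": 0,"dz": 0.8,"spin": 0,"jaw": 0}
    - {"dx": 0,"dy": 0,"dz": 0,"spin": 0,"jaw": 0}

```text
time_s: 8.5
tcp_pos: [521.1, 74.1, 77.5]
tcp_rot: [-0.0, 0.75, 0.662, -0.0]
ft_force: [-1.7, -1.0, 0.4]
width: 0.001
```

```bash
python3 look.py pics/c3.png
```

```text
8.5 [521.1  74.1  77.5] [-1.65 -0.99  0.4 ] [ 0.026 -0.021 -0.007]
```

View pics/c3.png

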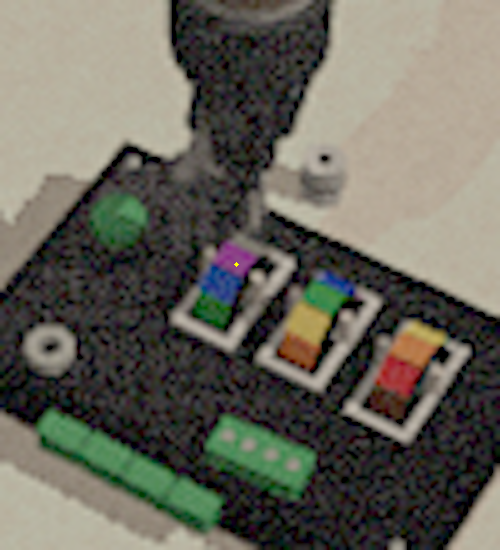

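```bash
cat > diff.py <<'E'
import sys
from h import *
from station import arm
o=arm.get_obs(); c=arm.camera("scene")
im=np.mean([arm.camera("scene")["image"].astype(float) for _ in range(3)],0)[:,:,::-1]
ref=cv2.imread("pics/scene0.png").astype(float)
g=lambda a:(np.clip(a,0,255)/255)**.4
d=cv2.GaussianBlur(g(im)-g(ref),(3,3),.7)
out=np.clip(128+d*400,0,255).astype(np.uint8)[150:220,310:390]
out=cv2.resize(out,None,fx=8,fy=8,interpolation=cv2.INTER_NEAREST)
tp=np.array(o["tcp_pos"]);v,R=inc(o,tp)
for k in [(0,0,0),(11,0,0),(-11,0,0),(0,14.5,0),(0,-14.5,0),(0,0,-29)]:
    u=(proj(c,tp+R@np.array(k,float))[0]+.5-[310,150])*8; cv2.circle(out,tuple(u.astype(int)),3,(0,255,255),-1)
cv2.imwrite(sys.argv[1],out)
E
python3 diff.py pics/d1.png
```

```text
(no output)
```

View pics/d1.png

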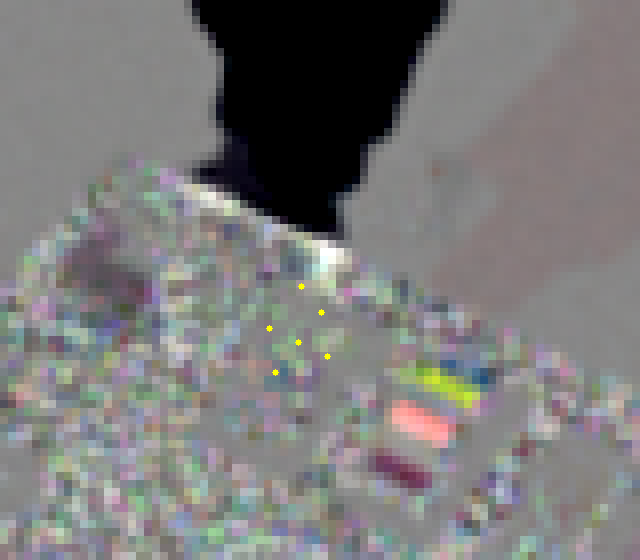

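```bash
python3 look.py pics/c4.png
python3 - <<'E'
from h import *
from station import arm
c=arm.camera("top"); im=c["image"][165:265,240:350,::-1]
cv2.imwrite("pics/t4.png",(255*(cv2.resize(im,None,fx=5,fy=5)/255)**.5).astype(np.uint8))
a=cv2.imread("pics/scene0.png")[140:250,300:400]
cv2.imwrite("pics/ref.png",(255*(cv2.resize(a,None,fx=5,fy=5,interpolation=cv2.INTER_CUBIC)/255)**.5).astype(np.uint8))
a=np.hstack([cv2.imread("pics/"+n+".png")[200:500,150:500] for n in("ref","c4")]);cv2.imwrite("pics/cmp.png",a)
E
```

```text
8.85 [521.2  74.1  77.6] [-0.28 -0.15 -0.19] [ 0.042 -0.011 -0.011]
```

View pics/cmp.png

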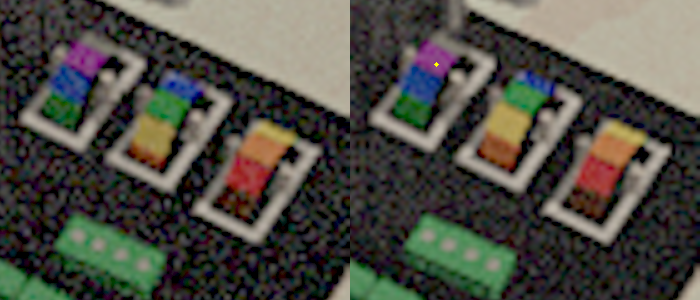

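View pics/t4.png

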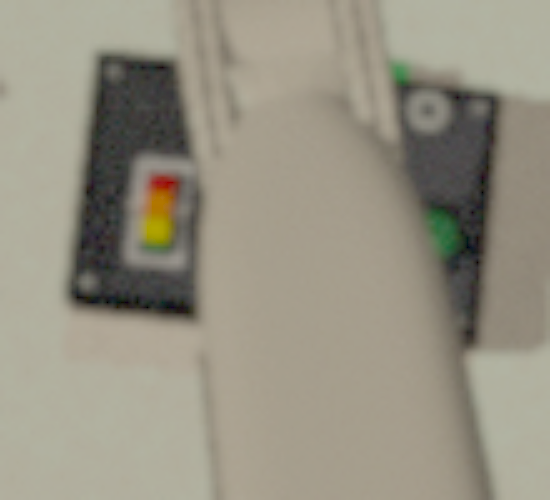

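The middle wheel has turned slightly (yellow patch larger) while I was lowering over the right one. I'll lift a little and look again to see whether that is contact.

Call:
jog_arm:
  increments:
    - {"dx": 0,"dy": 0,"dz": -3,"spin": 0,"jaw": 0}
    - {"dx": 0,"dy": 0,"dz": -3,"spin": 0,"jaw": 0}
    - {"dx": 0,"dy": 0,"dz": -2,"spin": 0,"jaw": 0}
    - {"dx": 0,"dy": 0,"dz": 0,"spin": 0,"jaw": 0}

```text
time_s: 9.55
tcp_pos: [521.4, 74.1, 85.9]
tcp_rot: [0.0, 0.75, 0.662, 0.0]
ft_force: [-0.3, -0.3, -0.4]
width: -0.001
```

```bash
python3 look.py pics/c5.png
python3 - <<'E'
import cv2,numpy as np
a=np.hstack([cv2.imread("pics/"+n+".png")[200:450,150:500] for n in("c2","c5")]);cv2.imwrite("pics/cmp2.png",a)
E
```

```text
9.55 [521.4  74.1  85.9] [-0.32 -0.35 -0.41] [-0.009 -0.021 -0.005]
```

View pics/cmp2.png

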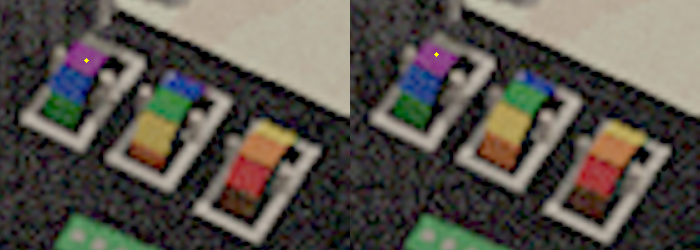

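The middle wheel stays at its new angle, and no force was seen. Its pattern now matches a clicked-in 5; it had started slightly off the detent. The light finger edge at about (350,185) fits tips ~29 mm above the reported TCP, so I expect contact near TCP z 53.

```bash
python3 -c "
from station import arm
print(arm.grasp_offset,[a for a in dir(arm) if a[0]!='_'])"
```

```text
18.700000000000003 ['Unreachable', 'camera', 'finish_job', 'get_obs', 'grasp_offset']
```

Call:
jog_arm:
  increments:
    - {"dx": 0,"dy": 0,"dz": 4,"spin": 0,"jaw": 0}
    - {"dx": 0,"dy": 0,"dz": 4,"spin": 0,"jaw": 0}
    - {"dx": 0,"dy": 0,"dz": 1,"spin": 0,"jaw": 0}
    - {"dx": 0,"dy": 0,"dz": 1,"spin": 0,"jaw": 0}
    - {"dx": 0,"dy": 0,"dz": 0,"spin": 0,"jaw": 0}

```text
time_s: 10.32
tcp_pos: [521.2, 74.1, 75.5]
tcp_rot: [-0.0, 0.75, 0.662, -0.0]
ft_force: [-0.2, -0.5, -0.3]
width: -0.001
```

Call:
jog_arm:
  increments:
    - {"dx": 0,"dy": 0,"dz": 1,"spin": 0,"jaw": 0}
    - {"dx": 0,"dy": 0,"dz": 0,"spin": 0,"jaw": 0}

```text
time_s: 10.58
tcp_pos: [521.1, 74.1, 74.6]
tcp_rot: [-0.0, 0.75, 0.662, -0.0]
ft_force: [0.2, 0.2, -0.3]
width: -0.002
```

Call:
jog_arm:
  increments:
    - {"dx": 0,"dy": 0,"dz": 1,"spin": 0,"jaw": 0}
    - {"dx": 0,"dy": 0,"dz": 0,"spin": 0,"jaw": 0}

```text
time_s: 10.82
tcp_pos: [521.1, 74.1, 73.5]
tcp_rot: [-0.0, 0.75, 0.662, -0.0]
ft_force: [-0.5, -0.4, -0.4]
width: 0.003
```

Call:
jog_arm:
  increments:
    - {"dx": 0,"dy": 0,"dz": 1,"spin": 0,"jaw": 0}
    - {"dx": 0,"dy": 0,"dz": 0,"spin": 0,"jaw": 0}

```text
time_s: 11.08
tcp_pos: [521.1, 74.1, 72.5]
tcp_rot: [-0.0, 0.75, 0.662, -0.0]
ft_force: [-0.0, -0.2, -0.4]
width: 0.003
```

Call:
jog_arm:
  increments:
    - {"dx": 0,"dy": 0,"dz": 1,"spin": 0,"jaw": 0}
    - {"dx": 0,"dy": 0,"dz": 0,"spin": 0,"jaw": 0}

```text
time_s: 11.32
tcp_pos: [521.1, 74.1, 71.5]
tcp_rot: [-0.0, 0.75, 0.662, -0.0]
ft_force: [-0.2, 0.1, 0.2]
width: -0.002
```

Call:
jog_arm:
  increments:
    - {"dx": 0,"dy": 0,"dz": 2,"spin": 0,"jaw": 0}
    - {"dx": 0,"dy": 0,"dz": 2,"spin": 0,"jaw": 0}
    - {"dx": 0,"dy": 0,"dz": 2,"spin": 0,"jaw": 0}
    - {"dx": 0,"dy": 0,"dz": 2,"spin": 0,"jaw": 0}
    - {"dx": 0,"dy": 0,"dz": 0,"spin": 0,"jaw": 0}

```text
time_s: 11.95
tcp_pos: [521.0, 74.1, 63.4]
tcp_rot: [-0.0, 0.75, 0.662, -0.0]
ft_force: [0.2, -0.6, 0.3]
width: -0.002
```

```bash
python3 look.py pics/c6.png
```

```text
11.95 [521.   74.1  63.4] [ 0.22 -0.58  0.28] [-0.031 -0.039 -0.025]
```

View pics/c6.png

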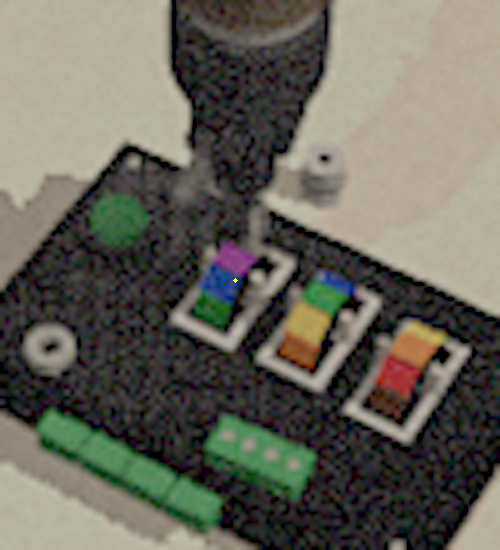

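Call:
jog_arm:
  increments:
    - {"dx": 0,"dy": 0,"dz": 1,"spin": 0,"jaw": 0}
    - {"dx": 0,"dy": 0,"dz": 1,"spin": 0,"jaw": 0}
    - {"dx": 0,"dy": 0,"dz": 1,"spin": 0,"jaw": 0}
    - {"dx": 0,"dy": 0,"dz": 0,"spin": 0,"jaw": 0}

```text
time_s: 12.6
tcp_pos: [521.1, 74.1, 60.5]
tcp_rot: [-0.0, 0.75, 0.662, -0.0]
ft_force: [-1.2, 0.1, -0.3]
width: 0.006
```

Call:
jog_arm:
  increments:
    - {"dx": 0,"dy": 0,"dz": 1,"spin": 0,"jaw": 0}
    - {"dx": 0,"dy": 0,"dz": 0,"spin": 0,"jaw": 0}

```text
time_s: 12.85
tcp_pos: [521.1, 74.1, 59.5]
tcp_rot: [-0.0, 0.75, 0.662, -0.0]
ft_force: [-0.7, -0.2, -0.6]
width: 0.0
```

Call:
jog_arm:
  increments:
    - {"dx": 0,"dy": 0,"dz": 1,"spin": 0,"jaw": 0}
    - {"dx": 0,"dy": 0,"dz": 0,"spin": 0,"jaw": 0}

```text
time_s: 13.1
tcp_pos: [521.1, 74.1, 58.5]
tcp_rot: [-0.0, 0.75, 0.662, -0.0]
ft_force: [-0.5, 0.1, 0.1]
width: -0.001
```

Call:
jog_arm:
  increments:
    - {"dx": 0,"dy": 0,"dz": 1,"spin": 0,"jaw": 0}
    - {"dx": 0,"dy": 0,"dz": 0,"spin": 0,"jaw": 0}

```text
time_s: 13.35
tcp_pos: [521.1, 74.1, 57.5]
tcp_rot: [-0.0, 0.75, 0.662, -0.0]
ft_force: [0.3, 0.4, -0.4]
width: 0.002
```

```bash
python3 look.py pics/c7.png; python3 diff.py pics/d7.png
```

```text
13.35 [521.1  74.1  57.5] [ 0.33  0.39 -0.37] [ 0.019 -0.033  0.016]
```

View pics/c7.png

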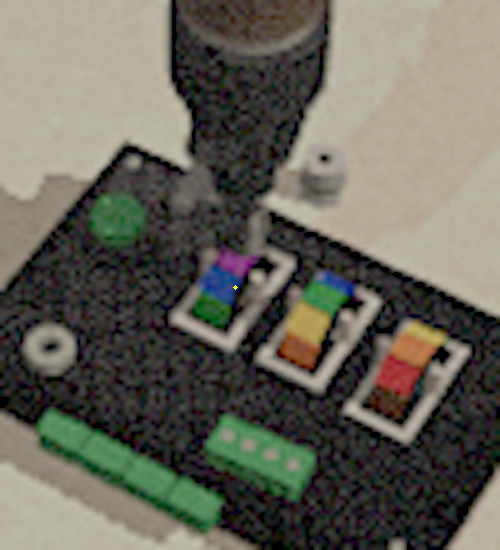

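View pics/d7.png

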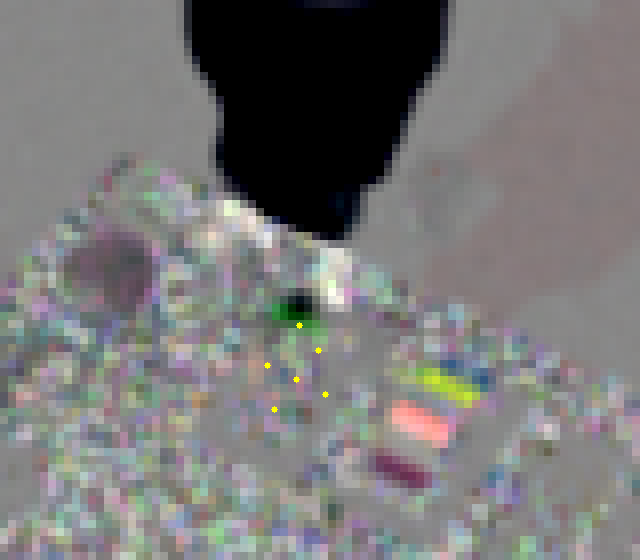

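The fingertip now hides the violet patch's upper edge (diff bottom ~(300,325), right on my −29 mm prediction). Contact should come soon, so I'll use fine steps.

Call:
jog_arm:
  increments:
    - {"dx": 0,"dy": 0,"dz": 0.7,"spin": 0,"jaw": 0}
    - {"dx": 0,"dy": 0,"dz": 0,"spin": 0,"jaw": 0}

```text
time_s: 13.95
tcp_pos: [521.1, 74.1, 56.8]
tcp_rot: [-0.0, 0.75, 0.662, -0.0]
ft_force: [0.4, -0.1, 0.1]
width: -0.002
```

Call:
jog_arm:
  increments:
    - {"dx": 0,"dy": 0,"dz": 0.7,"spin": 0,"jaw": 0}
    - {"dx": 0,"dy": 0,"dz": 0,"spin": 0,"jaw": 0}

```text
time_s: 14.2
tcp_pos: [521.1, 74.1, 56.1]
tcp_rot: [-0.0, 0.75, 0.662, -0.0]
ft_force: [0.1, -0.2, 0.4]
width: -0.002
```

Call:
jog_arm:
  increments:
    - {"dx": 0,"dy": 0,"dz": 0.7,"spin": 0,"jaw": 0}
    - {"dx": 0,"dy": 0,"dz": 0,"spin": 0,"jaw": 0}

```text
time_s: 14.45
tcp_pos: [521.1, 74.1, 55.5]
tcp_rot: [-0.0, 0.75, 0.662, -0.0]
ft_force: [-0.1, 0.6, -0.6]
width: -0.0
```

Call:
jog_arm:
  increments:
    - {"dx": 0,"dy": 0,"dz": 0.7,"spin": 0,"jaw": 0}
    - {"dx": 0,"dy": 0,"dz": 0,"spin": 0,"jaw": 0}

```text
time_s: 14.7
tcp_pos: [521.1, 74.1, 54.7]
tcp_rot: [-0.0, 0.75, 0.662, -0.0]
ft_force: [-0.3, 0.4, 0.2]
width: 0.001
```

Call:
jog_arm:
  increments:
    - {"dx": 0,"dy": 0,"dz": 0.7,"spin": 0,"jaw": 0}
    - {"dx": 0,"dy": 0,"dz": 0,"spin": 0,"jaw": 0}

```text
time_s: 14.95
tcp_pos: [521.1, 74.1, 54.0]
tcp_rot: [-0.0, 0.75, 0.662, -0.0]
ft_force: [0.4, 0.0, -0.0]
width: -0.001
```

Call:
jog_arm:
  increments:
    - {"dx": 0,"dy": 0,"dz": 0.7,"spin": 0,"jaw": 0}
    - {"dx": 0,"dy": 0,"dz": 0,"spin": 0,"jaw": 0}

```text
time_s: 15.2
tcp_pos: [521.1, 74.1, 53.3]
tcp_rot: [-0.0, 0.75, 0.662, -0.0]
ft_force: [0.2, 0.3, -1.5]
width: -0.002
```

Call:
jog_arm:
  increments:
    - {"dx": 0,"dy": 0,"dz": 0.7,"spin": 0,"jaw": 0}
    - {"dx": 0,"dy": 0,"dz": 0,"spin": 0,"jaw": 0}

```text
time_s: 15.45
tcp_pos: [521.1, 74.1, 52.6]
tcp_rot: [-0.0, 0.75, 0.662, -0.0]
ft_force: [0.7, 0.1, 0.0]
width: -0.002
```

```bash
python3 look.py pics/c8.png; python3 diff.py pics/d8.png
```

```text
15.45 [521.1  74.1  52.6] [0.71 0.11 0.04] [ 0.079 -0.033 -0.061]
```

View pics/c8.png

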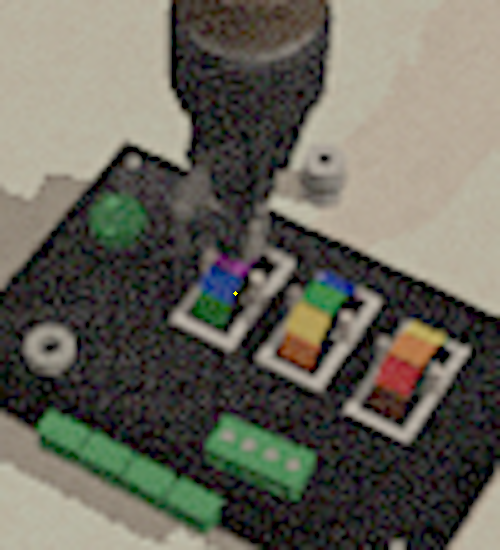

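Call:
jog_arm:
  increments:
    - {"dx": 0,"dy": 0,"dz": 0.6,"spin": 0,"jaw": 0}
    - {"dx": 0,"dy": 0,"dz": 0,"spin": 0,"jaw": 0}

```text
time_s: 16.05
tcp_pos: [521.2, 74.1, 52.1]
tcp_rot: [-0.0, 0.75, 0.662, -0.0]
ft_force: [-0.1, -0.2, -0.1]
width: 0.001
```

Call:
jog_arm:
  increments:
    - {"dx": 0,"dy": 0,"dz": 0.6,"spin": 0,"jaw": 0}
    - {"dx": 0,"dy": 0,"dz": 0,"spin": 0,"jaw": 0}

```text
time_s: 16.3
tcp_pos: [521.1, 74.1, 51.4]
tcp_rot: [-0.0, 0.75, 0.662, -0.0]
ft_force: [0.5, -0.0, 0.4]
width: -0.001
```

Call:
jog_arm:
  increments:
    - {"dx": 0,"dy": 0,"dz": 0.6,"spin": 0,"jaw": 0}
    - {"dx": 0,"dy": 0,"dz": 0,"spin": 0,"jaw": 0}

```text
time_s: 16.55
tcp_pos: [521.1, 74.1, 50.9]
tcp_rot: [-0.0, 0.75, 0.662, -0.0]
ft_force: [-0.5, 0.0, -0.3]
width: 0.002
```

Call:
jog_arm:
  increments:
    - {"dx": 0,"dy": 0,"dz": 0.6,"spin": 0,"jaw": 0}
    - {"dx": 0,"dy": 0,"dz": 0,"spin": 0,"jaw": 0}

```text
time_s: 16.8
tcp_pos: [521.2, 74.1, 50.3]
tcp_rot: [-0.0, 0.75, 0.662, -0.0]
ft_force: [0.2, -0.1, -0.8]
width: -0.003
```

Call:
jog_arm:
  increments:
    - {"dx": 0,"dy": 0,"dz": 0.8,"spin": 0,"jaw": 0}

```text
time_s: 16.92
tcp_pos: [521.2, 74.1, 49.5]
tcp_rot: [0.0, 0.75, 0.662, 0.0]
ft_force: [0.1, 0.2, -0.6]
width: 0.002
```

Call:
jog_arm:
  increments:
    - {"dx": 0,"dy": 0,"dz": 0.8,"spin": 0,"jaw": 0}

```text
time_s: 17.05
tcp_pos: [521.2, 74.1, 48.6]
tcp_rot: [-0.0, 0.75, 0.662, -0.0]
ft_force: [-0.2, -0.1, -0.1]
width: 0.001
```

Call:
jog_arm:
  increments:
    - {"dx": 0,"dy": 0,"dz": 0,"spin": 0,"jaw": 0}

```text
time_s: 17.18
tcp_pos: [521.1, 74.1, 48.6]
tcp_rot: [-0.0, 0.75, 0.662, -0.0]
ft_force: [0.7, -0.1, 0.3]
width: -0.0
```

```bash
python3 look.py pics/c9.png; python3 diff.py pics/d9.png
```

```text
17.175 [521.1  74.1  48.6] [ 0.73 -0.08  0.32] [-0.034  0.035  0.082]
```

View pics/c9.png

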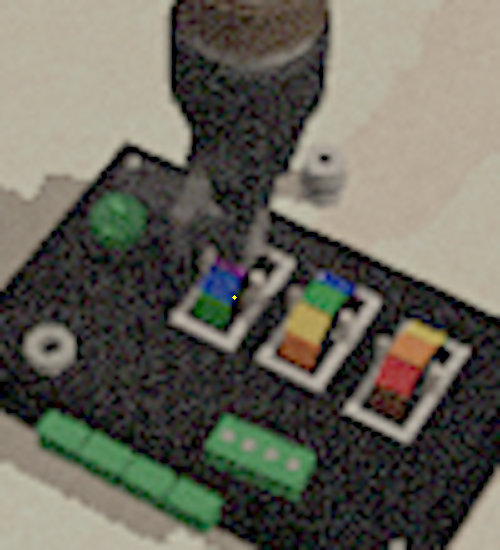

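View pics/d9.png

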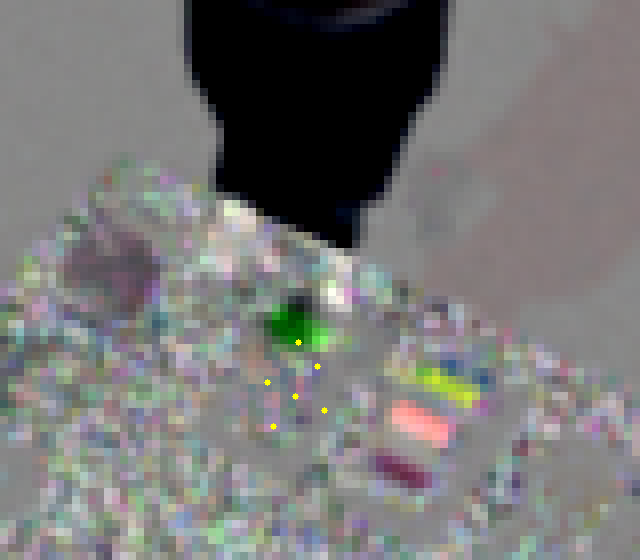

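Still free; the tip's lower edge hides most of the violet patch. Continuing with small steps.

Call:
jog_arm:
  increments:
    - {"dx": 0,"dy": 0,"dz": 0.8,"spin": 0,"jaw": 0}

```text
time_s: 17.65
tcp_pos: [521.2, 74.1, 48.0]
tcp_rot: [0.0, 0.75, 0.662, 0.0]
ft_force: [-0.3, 0.4, -0.8]
width: -0.003
```

Call:
jog_arm:
  increments:
    - {"dx": 0,"dy": 0,"dz": 0.8,"spin": 0,"jaw": 0}

```text
time_s: 17.77
tcp_pos: [521.2, 74.1, 47.0]
tcp_rot: [-0.0, 0.75, 0.662, -0.0]
ft_force: [0.1, 1.0, -0.5]
width: 0.002
```

Call:
jog_arm:
  increments:
    - {"dx": 0,"dy": 0,"dz": 0.7,"spin": 0,"jaw": 0}

```text
time_s: 17.9
tcp_pos: [521.1, 74.1, 46.3]
tcp_rot: [-0.0, 0.75, 0.662, -0.0]
ft_force: [0.2, -0.3, -0.3]
width: 0.002
```

Call:
jog_arm:
  increments:
    - {"dx": 0,"dy": 0,"dz": 0.7,"spin": 0,"jaw": 0}

```text
time_s: 18.02
tcp_pos: [521.1, 74.1, 45.6]
tcp_rot: [-0.0, 0.75, 0.662, -0.0]
ft_force: [0.3, 0.1, -0.7]
width: 0.004
```

Call:
jog_arm:
  increments:
    - {"dx": 0,"dy": 0,"dz": 0,"spin": 0,"jaw": 0}

```text
time_s: 18.15
tcp_pos: [521.1, 74.1, 45.6]
tcp_rot: [-0.0, 0.75, 0.662, -0.0]
ft_force: [-0.4, 0.3, -1.0]
width: -0.002
```

Call:
jog_arm:
  increments:
    - {"dx": 0,"dy": 0,"dz": 0.7,"spin": 0,"jaw": 0}

```text
time_s: 18.27
tcp_pos: [521.2, 74.1, 45.0]
tcp_rot: [0.0, 0.75, 0.662, 0.0]
ft_force: [0.4, 0.3, 0.3]
width: 0.001
```

Call:
jog_arm:
  increments:
    - {"dx": 0,"dy": 0,"dz": 0.7,"spin": 0,"jaw": 0}

```text
time_s: 18.4
tcp_pos: [521.2, 74.1, 44.3]
tcp_rot: [0.0, 0.75, 0.662, 0.0]
ft_force: [-0.9, -0.3, 0.0]
width: 0.0
```

Call:
jog_arm:
  increments:
    - {"dx": 0,"dy": 0,"dz": 0,"spin": 0,"jaw": 0}

```text
time_s: 18.52
tcp_pos: [521.1, 74.1, 44.2]
tcp_rot: [-0.0, 0.75, 0.662, -0.0]
ft_force: [-0.3, -0.4, -0.2]
width: -0.001
```

```bash
python3 look.py pics/c10.png; python3 diff.py pics/d10.png
```

```text
18.525 [521.1  74.1  44.2] [-0.27 -0.37 -0.2 ] [-0.016 -0.015  0.022]
```

View pics/c10.png

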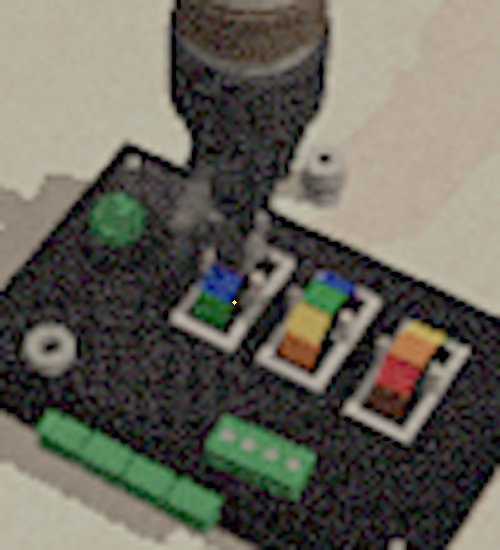

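View pics/d10.png

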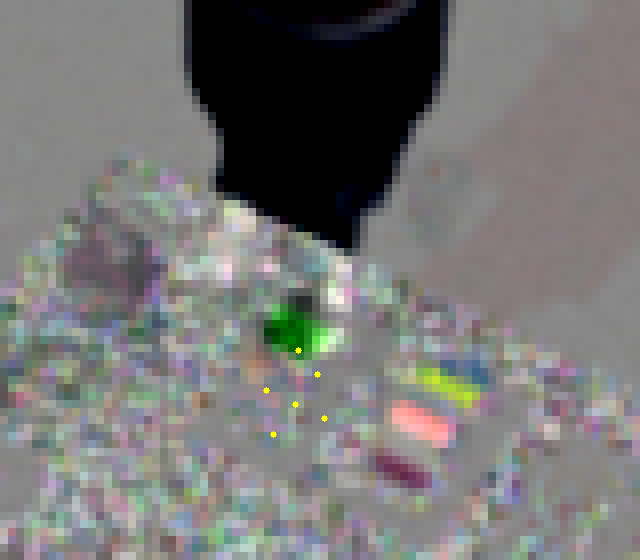

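Call:
jog_arm:
  increments:
    - {"dx": 0,"dy": 0,"dz": 0.7,"spin": 0,"jaw": 0}

```text
time_s: 19.0
tcp_pos: [521.2, 74.1, 43.7]
tcp_rot: [0.0, 0.75, 0.662, 0.0]
ft_force: [0.4, -1.1, -0.2]
width: -0.0
```

Call:
jog_arm:
  increments:
    - {"dx": 0,"dy": 0,"dz": 0.6,"spin": 0,"jaw": 0}

```text
time_s: 19.12
tcp_pos: [521.4, 74.1, 43.3]
tcp_rot: [0.0, 0.75, 0.662, 0.0]
ft_force: [-0.8, -0.1, 2.0]
width: -0.003
```

Call:
jog_arm:
  increments:
    - {"dx": 0,"dy": 0,"dz": 0.6,"spin": 0,"jaw": 0}

```text
time_s: 19.25
tcp_pos: [521.5, 74.1, 42.9]
tcp_rot: [0.0, 0.75, 0.662, 0.0]
ft_force: [-1.2, 0.1, 4.7]
width: 0.003
```

Call:
jog_arm:
  increments:
    - {"dx": 0,"dy": 0,"dz": 0.6,"spin": 0,"jaw": 0}

```text
time_s: 19.38
tcp_pos: [521.5, 74.1, 42.5]
tcp_rot: [0.0, 0.75, 0.662, 0.0]
ft_force: [-1.0, -0.1, 6.9]
width: 0.003
```

Call:
jog_arm:
  increments:
    - {"dx": 0,"dy": 0,"dz": 0,"spin": 0,"jaw": 0}

```text
time_s: 19.5
tcp_pos: [521.6, 74.1, 42.6]
tcp_rot: [0.0, 0.75, 0.662, 0.0]
ft_force: [-1.1, -0.7, 5.4]
width: -0.002
```

Contact: the crown is felt at TCP z ≈ 43.5, with 5–7 N at 42.5. Now lift, offset to +8, press and stroke one digit towards −x.

Call:
jog_arm:
  increments:
    - {"dx": 0,"dy": 0,"dz": -4,"spin": 0,"jaw": 0}
    - {"dx": 0,"dy": 4,"dz": 0,"spin": 0,"jaw": 0}
    - {"dx": 0,"dy": 4,"dz": 0,"spin": 0,"jaw": 0}
    - {"dx": 0,"dy": 0,"dz": 2,"spin": 0,"jaw": 0}
    - {"dx": 0,"dy": 0,"dz": 1.2,"spin": 0,"jaw": 0}
    - {"dx": 0,"dy": 0,"dz": 0.8,"spin": 0,"jaw": 0}
    - {"dx": 0,"dy": 0,"dz": 0,"spin": 0,"jaw": 0}

```text
time_s: 20.38
tcp_pos: [529.7, 73.1, 42.5]
tcp_rot: [0.0, 0.75, 0.662, 0.001]
ft_force: [0.6, -0.7, 5.5]
width: 0.002
```

Call:
jog_arm:
  increments:
    - {"dx": 0,"dy": -1,"dz": 0.3,"spin": 0,"jaw": 0}
    - {"dx": 0,"dy": -2,"dz": 0,"spin": 0,"jaw": 0}
    - {"dx": 0,"dy": -2,"dz": 0,"spin": 0,"jaw": 0}
    - {"dx": 0,"dy": -2,"dz": 0,"spin": 0,"jaw": 0}

```text
time_s: 20.88
tcp_pos: [523.3, 73.9, 42.5]
tcp_rot: [0.001, 0.75, 0.662, 0.001]
ft_force: [0.2, -1.0, 7.5]
width: 0.001
```

Call:
jog_arm:
  increments:
    - {"dx": 0,"dy": -2,"dz": 0,"spin": 0,"jaw": 0}
    - {"dx": 0,"dy": -2,"dz": 0,"spin": 0,"jaw": 0}
    - {"dx": 0,"dy": -2,"dz": 0,"spin": 0,"jaw": 0}
    - {"dx": 0,"dy": -2,"dz": 0,"spin": 0,"jaw": 0}
    - {"dx": 0,"dy": -1,"dz": 0,"spin": 0,"jaw": 0}

```text
time_s: 21.5
tcp_pos: [513.3, 75.2, 42.4]
tcp_rot: [0.0, 0.75, 0.662, 0.0]
ft_force: [0.6, -1.0, 7.5]
width: -0.003
```

Call:
jog_arm:
  increments:
    - {"dx": 0,"dy": 0,"dz": -3,"spin": 0,"jaw": 0}
    - {"dx": 0,"dy": 0,"dz": -6,"spin": 0,"jaw": 0}
    - {"dx": 0,"dy": 4,"dz": -6,"spin": 0,"jaw": 0}
    - {"dx": 0,"dy": 4,"dz": 0,"spin": 0,"jaw": 0}

```text
time_s: 22.0
tcp_pos: [521.9, 74.2, 57.0]
tcp_rot: [0.0, 0.75, 0.662, 0.0]
ft_force: [0.7, -0.2, 0.1]
width: -0.001
```

```bash
python3 look.py pics/c11.png
```

```text
22.0 [521.9  74.2  57. ] [ 0.69 -0.16  0.09] [0.001 0.011 0.047]
```

View pics/c11.png

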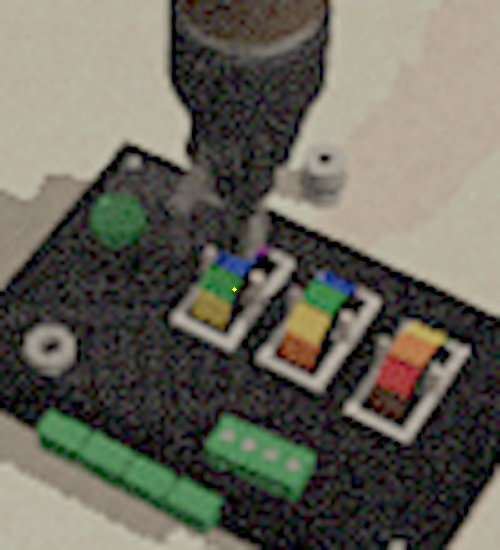

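One digit: the right wheel now shows blue (6), with green and yellow behind it. Two more identical strokes.

Call:
jog_arm:
  increments:
    - {"dx": 0,"dy": 4,"dz": 6,"spin": 0,"jaw": 0}
    - {"dx": 0,"dy": 4,"dz": 5,"spin": 0,"jaw": 0}
    - {"dx": 0,"dy": 0,"dz": 2,"spin": 0,"jaw": 0}
    - {"dx": 0,"dy": 0,"dz": 1.2,"spin": 0,"jaw": 0}
    - {"dx": 0,"dy": 0,"dz": 0.8,"spin": 0,"jaw": 0}
    - {"dx": 0,"dy": 0,"dz": 0,"spin": 0,"jaw": 0}

```text
time_s: 22.9
tcp_pos: [529.6, 73.0, 42.4]
tcp_rot: [0.001, 0.75, 0.662, 0.001]
ft_force: [-0.8, -1.4, 6.3]
width: 0.001
```

Call:
jog_arm:
  increments:
    - {"dx": 0,"dy": -2,"dz": 0,"spin": 0,"jaw": 0}
    - {"dx": 0,"dy": -2,"dz": 0,"spin": 0,"jaw": 0}
    - {"dx": 0,"dy": -2,"dz": 0,"spin": 0,"jaw": 0}
    - {"dx": 0,"dy": -2,"dz": 0,"spin": 0,"jaw": 0}
    - {"dx": 0,"dy": -2,"dz": 0,"spin": 0,"jaw": 0}
    - {"dx": 0,"dy": -2,"dz": 0,"spin": 0,"jaw": 0}
    - {"dx": 0,"dy": -2,"dz": 0,"spin": 0,"jaw": 0}
    - {"dx": 0,"dy": -2,"dz": 0,"spin": 0,"jaw": 0}

```text
time_s: 23.9
tcp_pos: [513.1, 75.2, 42.3]
tcp_rot: [0.0, 0.75, 0.662, 0.0]
ft_force: [0.1, -1.8, 7.5]
width: 0.003
```

Call:
jog_arm:
  increments:
    - {"dx": 0,"dy": 0,"dz": -4,"spin": 0,"jaw": 0}
    - {"dx": 0,"dy": 8,"dz": -1,"spin": 0,"jaw": 0}
    - {"dx": 0,"dy": 8,"dz": 0,"spin": 0,"jaw": 0}
    - {"dx": 0,"dy": 0,"dz": 3,"spin": 0,"jaw": 0}
    - {"dx": 0,"dy": 0,"dz": 1.2,"spin": 0,"jaw": 0}
    - {"dx": 0,"dy": 0,"dz": 0.8,"spin": 0,"jaw": 0}
    - {"dx": 0,"dy": 0,"dz": 0,"spin": 0,"jaw": 0}

```text
time_s: 24.78
tcp_pos: [530.0, 73.1, 42.4]
tcp_rot: [0.001, 0.75, 0.662, 0.001]
ft_force: [1.3, -0.5, 5.2]
width: 0.001
```

```bash
python3 look.py pics/c12.png
```

```text
24.775 [530.   73.1  42.4] [ 1.26 -0.51  5.18] [-0.088 -0.186 -0.009]
```

View pics/c12.png

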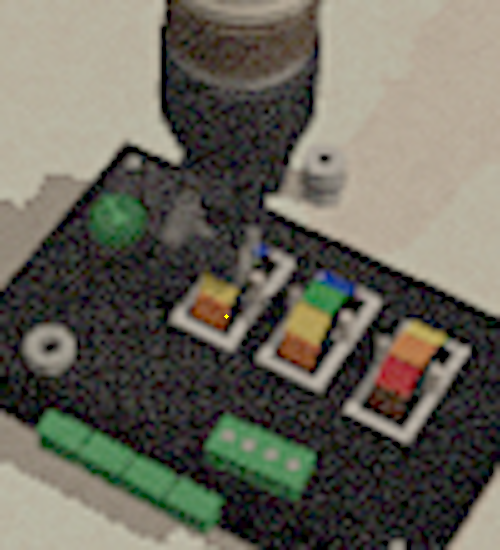

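The right wheel is at 5 (blue in front of the finger, yellow and orange behind). Third stroke, then lift and move over the middle wheel.

Call:
jog_arm:
  increments:
    - {"dx": 0,"dy": -2,"dz": 0,"spin": 0,"jaw": 0}
    - {"dx": 0,"dy": -2,"dz": 0,"spin": 0,"jaw": 0}
    - {"dx": 0,"dy": -2,"dz": 0,"spin": 0,"jaw": 0}
    - {"dx": 0,"dy": -2,"dz": 0,"spin": 0,"jaw": 0}
    - {"dx": 0,"dy": -2,"dz": 0,"spin": 0,"jaw": 0}
    - {"dx": 0,"dy": -2,"dz": 0,"spin": 0,"jaw": 0}
    - {"dx": 0,"dy": -2,"dz": 0,"spin": 0,"jaw": 0}
    - {"dx": 0,"dy": -2,"dz": 0,"spin": 0,"jaw": 0}

```text
time_s: 25.92
tcp_pos: [513.6, 75.3, 42.4]
tcp_rot: [0.0, 0.75, 0.662, 0.001]
ft_force: [1.5, -0.4, 6.8]
width: -0.001
```

Call:
jog_arm:
  increments:
    - {"dx": 0,"dy": 0,"dz": -4,"spin": 0,"jaw": 0}
    - {"dx": 0,"dy": 0,"dz": -16,"spin": 0,"jaw": 0}
    - {"dx": 26,"dy": 0,"dz": 0,"spin": 0,"jaw": 0}
    - {"dx": 26,"dy": 0,"dz": 0,"spin": 0,"jaw": 0}
    - {"dx": 0,"dy": 0,"dz": 5,"spin": 0,"jaw": 0}
    - {"dx": 0,"dy": 0,"dz": 3,"spin": 0,"jaw": 0}
    - {"dx": 0,"dy": 0,"dz": 0,"spin": 0,"jaw": 0}

```text
time_s: 26.8
tcp_pos: [518.6, 125.8, 52.7]
tcp_rot: [-0.0, 0.75, 0.661, -0.001]
ft_force: [0.3, -0.2, 0.3]
width: 0.001
```

```bash
python3 look.py pics/c13.png
python3 - <<'E'
from h import *
from station import arm
v,R=inc(arm.get_obs(),w([545,97.4,-.13],[[-20,26,54]])[0]);print(v)
E
```

```text
26.8 [518.6 125.8  52.7] [ 0.33 -0.18  0.3 ] [-0.017  0.022  0.023]
[ 0.84881635  8.90825998 -0.52419343]
```

View pics/c13.png

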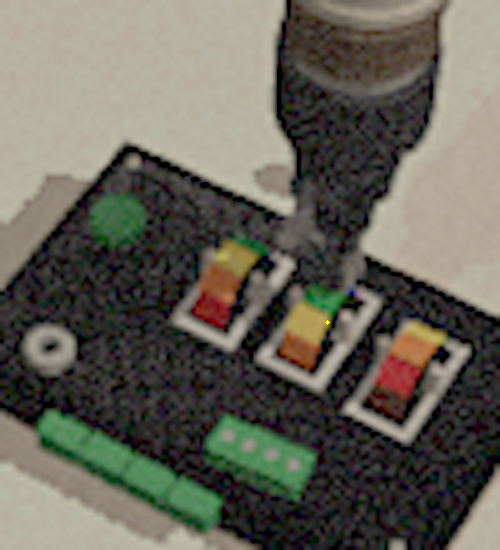

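The right wheel now shows yellow (4), clicked in. Feeling for the middle crown.

Call:
jog_arm:
  increments:
    - {"dx": 0.8,"dy": 0,"dz": 1,"spin": 0,"jaw": 0}

```text
time_s: 27.08
tcp_pos: [520.0, 127.1, 52.7]
tcp_rot: [0.0, 0.75, 0.661, 0.0]
ft_force: [0.2, -0.2, -0.1]
width: 0.001
```

Call:
jog_arm:
  increments:
    - {"dx": 0,"dy": 0,"dz": 1,"spin": 0,"jaw": 0}

```text
time_s: 27.2
tcp_pos: [519.9, 127.4, 51.6]
tcp_rot: [0.0, 0.75, 0.662, 0.0]
ft_force: [-0.0, -0.2, 0.0]
width: 0.002
```

Call:
jog_arm:
  increments:
    - {"dx": 0,"dy": 0,"dz": 1,"spin": 0,"jaw": 0}

```text
time_s: 27.32
tcp_pos: [519.8, 127.5, 50.5]
tcp_rot: [0.0, 0.75, 0.662, 0.0]
ft_force: [-0.1, -0.4, 0.1]
width: 0.002
```

Call:
jog_arm:
  increments:
    - {"dx": 0,"dy": 0,"dz": 1,"spin": 0,"jaw": 0}

```text
time_s: 27.45
tcp_pos: [519.8, 127.5, 49.5]
tcp_rot: [0.0, 0.75, 0.662, 0.0]
ft_force: [0.3, 0.1, -0.4]
width: -0.0
```

Call:
jog_arm:
  increments:
    - {"dx": 0,"dy": 0,"dz": 1,"spin": 0,"jaw": 0}

```text
time_s: 27.58
tcp_pos: [519.8, 127.5, 48.4]
tcp_rot: [0.0, 0.75, 0.662, -0.0]
ft_force: [-0.4, 0.1, -0.0]
width: 0.002
```

Call:
jog_arm:
  increments:
    - {"dx": 0,"dy": 0,"dz": 1,"spin": 0,"jaw": 0}

```text
time_s: 27.7
tcp_pos: [519.8, 127.5, 47.4]
tcp_rot: [-0.0, 0.75, 0.662, -0.0]
ft_force: [-0.0, 0.9, 0.5]
width: 0.0
```

Call:
jog_arm:
  increments:
    - {"dx": 0,"dy": 0,"dz": 1,"spin": 0,"jaw": 0}

```text
time_s: 27.82
tcp_pos: [519.8, 127.5, 46.4]
tcp_rot: [-0.0, 0.75, 0.662, -0.0]
ft_force: [-0.1, -0.3, 0.2]
width: 0.0
```

Call:
jog_arm:
  increments:
    - {"dx": 0,"dy": 0,"dz": 1,"spin": 0,"jaw": 0}

```text
time_s: 27.95
tcp_pos: [519.9, 127.5, 45.7]
tcp_rot: [0.0, 0.75, 0.662, 0.0]
ft_force: [-0.8, -0.4, 3.7]
width: -0.001
```

Call:
jog_arm:
  increments:
    - {"dx": 0,"dy": 0,"dz": 1,"spin": 0,"jaw": 0}

```text
time_s: 28.08
tcp_pos: [520.1, 127.5, 45.1]
tcp_rot: [0.0, 0.75, 0.662, 0.0]
ft_force: [-1.7, -0.4, 6.0]
width: -0.005
```

Call:
jog_arm:
  increments:
    - {"dx": 0,"dy": 1,"dz": 0.3,"spin": 0,"jaw": 0}
    - {"dx": 0,"dy": 2,"dz": 0,"spin": 0,"jaw": 0}
    - {"dx": 0,"dy": 2,"dz": 0,"spin": 0,"jaw": 0}
    - {"dx": 0,"dy": 2,"dz": 0,"spin": 0,"jaw": 0}
    - {"dx": 0,"dy": 2,"dz": 0,"spin": 0,"jaw": 0}
    - {"dx": 0,"dy": 2,"dz": 0,"spin": 0,"jaw": 0}
    - {"dx": 0,"dy": 2,"dz": 0,"spin": 0,"jaw": 0}
    - {"dx": 0,"dy": 2,"dz": 0,"spin": 0,"jaw": 0}
    - {"dx": 0,"dy": 1.5,"dz": 0,"spin": 0,"jaw": 0}

```text
time_s: 29.2
tcp_pos: [536.5, 125.4, 44.9]
tcp_rot: [0.0, 0.75, 0.662, 0.0]
ft_force: [-1.7, 0.4, 5.5]
width: -0.003
```

Call:
jog_arm:
  increments:
    - {"dx": 0,"dy": 0,"dz": -4,"spin": 0,"jaw": 0}
    - {"dx": 0,"dy": -8,"dz": -10,"spin": 0,"jaw": 0}
    - {"dx": 0,"dy": -8.5,"dz": 0,"spin": 0,"jaw": 0}
    - {"dx": 0,"dy": 0,"dz": 0,"spin": 0,"jaw": 0}

```text
time_s: 29.7
tcp_pos: [518.6, 127.6, 58.1]
tcp_rot: [-0.0, 0.75, 0.662, -0.0]
ft_force: [0.4, -0.6, -0.6]
width: 0.002
```

```bash
python3 look.py pics/c14.png
```

```text
29.7 [518.6 127.6  58.1] [ 0.38 -0.62 -0.61] [ 0.027 -0.     0.034]
```

View pics/c14.png

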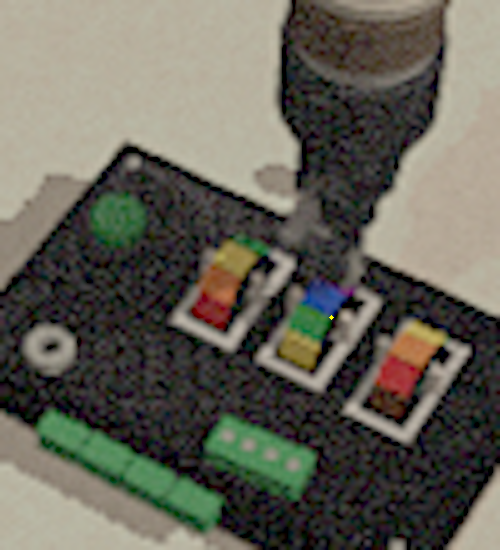

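The middle wheel is now on blue (6). Second stroke, then over to the left wheel on its +x side.

Call:
jog_arm:
  increments:
    - {"dx": 0,"dy": 0.5,"dz": 7,"spin": 0,"jaw": 0}
    - {"dx": 0,"dy": 0,"dz": 4,"spin": 0,"jaw": 0}
    - {"dx": 0,"dy": 0,"dz": 1.2,"spin": 0,"jaw": 0}
    - {"dx": 0,"dy": 0,"dz": 0.8,"spin": 0,"jaw": 0}
    - {"dx": 0,"dy": 0,"dz": 0.8,"spin": 0,"jaw": 0}
    - {"dx": 0,"dy": 0,"dz": 0,"spin": 0,"jaw": 0}

```text
time_s: 30.6
tcp_pos: [520.5, 127.3, 45.2]
tcp_rot: [0.0, 0.75, 0.662, 0.0]
ft_force: [-1.6, -0.7, 6.1]
width: -0.0
```

Call:
jog_arm:
  increments:
    - {"dx": 0,"dy": 1,"dz": 0.2,"spin": 0,"jaw": 0}
    - {"dx": 0,"dy": 2,"dz": 0,"spin": 0,"jaw": 0}
    - {"dx": 0,"dy": 2,"dz": 0,"spin": 0,"jaw": 0}
    - {"dx": 0,"dy": 2,"dz": 0,"spin": 0,"jaw": 0}
    - {"dx": 0,"dy": 2,"dz": 0,"spin": 0,"jaw": 0}
    - {"dx": 0,"dy": 2,"dz": 0,"spin": 0,"jaw": 0}
    - {"dx": 0,"dy": 2,"dz": 0,"spin": 0,"jaw": 0}
    - {"dx": 0,"dy": 2,"dz": 0,"spin": 0,"jaw": 0}
    - {"dx": 0,"dy": 1.5,"dz": 0,"spin": 0,"jaw": 0}

```text
time_s: 31.72
tcp_pos: [536.9, 125.3, 44.8]
tcp_rot: [0.0, 0.75, 0.662, 0.0]
ft_force: [-1.0, 0.4, 6.4]
width: 0.0
```

Call:
jog_arm:
  increments:
    - {"dx": 0,"dy": 0,"dz": -4,"spin": 0,"jaw": 0}
    - {"dx": 0,"dy": 0,"dz": -16,"spin": 0,"jaw": 0}
    - {"dx": 26,"dy": 0,"dz": 0,"spin": 0,"jaw": 0}
    - {"dx": 26,"dy": 0,"dz": 0,"spin": 0,"jaw": 0}
    - {"dx": 0,"dy": 0,"dz": 6,"spin": 0,"jaw": 0}
    - {"dx": 0,"dy": 0,"dz": 3,"spin": 0,"jaw": 0}
    - {"dx": 0,"dy": 0,"dz": 0,"spin": 0,"jaw": 0}

```text
time_s: 32.6
tcp_pos: [542.5, 176.0, 54.7]
tcp_rot: [-0.0, 0.75, 0.661, -0.001]
ft_force: [-0.9, 0.8, 0.4]
width: 0.002
```

```bash
python3 look.py pics/c15.png
python3 - <<'E'
from h import *
from station import arm
v,R=inc(arm.get_obs(),w([545,97.4,-.13],[[-20,78,54]])[0]);print(v)
E
```

```text
32.6 [542.5 176.   54.7] [-0.92  0.76  0.37] [ 0.005  0.012 -0.023]
[-6.72742785e-03 -7.94919320e+00  1.33517095e+00]
```

View pics/c15.png

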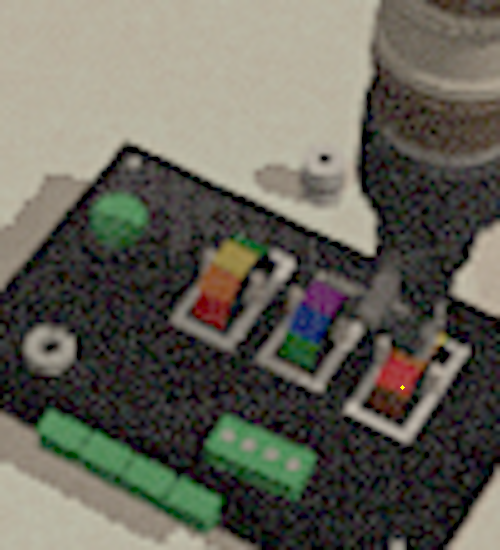

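The middle wheel shows violet (7). Feeling for the left crown.

Call:
jog_arm:
  increments:
    - {"dx": 0,"dy": 0,"dz": 1,"spin": 0,"jaw": 0}

```text
time_s: 32.88
tcp_pos: [543.4, 176.6, 54.5]
tcp_rot: [0.0, 0.75, 0.661, 0.0]
ft_force: [0.7, -0.2, 0.5]
width: 0.0
```

Call:
jog_arm:
  increments:
    - {"dx": 0,"dy": 0,"dz": 1,"spin": 0,"jaw": 0}

```text
time_s: 33.0
tcp_pos: [543.2, 176.8, 53.3]
tcp_rot: [0.0, 0.75, 0.662, 0.0]
ft_force: [-0.1, -0.3, 0.4]
width: -0.001
```

Call:
jog_arm:
  increments:
    - {"dx": 0,"dy": 0,"dz": 1,"spin": 0,"jaw": 0}

```text
time_s: 33.12
tcp_pos: [543.1, 176.9, 52.2]
tcp_rot: [0.0, 0.75, 0.662, -0.0]
ft_force: [-0.8, -0.2, 0.7]
width: -0.006
```

Call:
jog_arm:
  increments:
    - {"dx": 0,"dy": 0,"dz": 1,"spin": 0,"jaw": 0}

```text
time_s: 33.25
tcp_pos: [543.1, 177.0, 51.1]
tcp_rot: [-0.0, 0.75, 0.662, -0.0]
ft_force: [-0.4, -0.3, -0.5]
width: -0.0
```

Call:
jog_arm:
  increments:
    - {"dx": 0,"dy": 0,"dz": 1,"spin": 0,"jaw": 0}

```text
time_s: 33.38
tcp_pos: [543.1, 177.0, 50.1]
tcp_rot: [-0.0, 0.75, 0.662, -0.0]
ft_force: [0.2, -0.8, 0.3]
width: -0.002
```

Call:
jog_arm:
  increments:
    - {"dx": 0,"dy": 0,"dz": 1,"spin": 0,"jaw": 0}

```text
time_s: 33.5
tcp_pos: [543.1, 177.0, 49.1]
tcp_rot: [-0.0, 0.75, 0.662, -0.0]
ft_force: [-0.4, 0.5, -0.2]
width: 0.002
```

Call:
jog_arm:
  increments:
    - {"dx": 0,"dy": 0,"dz": 1,"spin": 0,"jaw": 0}

```text
time_s: 33.62
tcp_pos: [543.1, 177.0, 48.1]
tcp_rot: [0.0, 0.75, 0.662, -0.0]
ft_force: [-0.5, -0.4, 1.8]
width: -0.006
```

Call:
jog_arm:
  increments:
    - {"dx": 0,"dy": 0,"dz": 1,"spin": 0,"jaw": 0}

```text
time_s: 33.75
tcp_pos: [543.1, 177.0, 47.1]
tcp_rot: [0.0, 0.75, 0.662, -0.0]
ft_force: [0.0, -0.8, -0.5]
width: -0.001
```

Call:
jog_arm:
  increments:
    - {"dx": 0,"dy": 0,"dz": 1,"spin": 0,"jaw": 0}

```text
time_s: 33.88
tcp_pos: [543.1, 176.9, 46.1]
tcp_rot: [-0.0, 0.75, 0.662, -0.0]
ft_force: [0.7, -0.8, -0.5]
width: 0.0
```

Call:
jog_arm:
  increments:
    - {"dx": 0,"dy": 0,"dz": 1,"spin": 0,"jaw": 0}

```text
time_s: 34.0
tcp_pos: [543.2, 177.0, 45.2]
tcp_rot: [0.0, 0.75, 0.662, 0.0]
ft_force: [-0.1, -0.0, 0.2]
width: 0.0
```

Call:
jog_arm:
  increments:
    - {"dx": 0,"dy": 0,"dz": 1,"spin": 0,"jaw": 0}

```text
time_s: 34.12
tcp_pos: [543.1, 177.0, 44.1]
tcp_rot: [-0.0, 0.75, 0.662, 0.0]
ft_force: [-0.6, 0.3, -0.3]
width: 0.0
```

Call:
jog_arm:
  increments:
    - {"dx": 0,"dy": 0,"dz": 1,"spin": 0,"jaw": 0}

```text
time_s: 34.25
tcp_pos: [543.1, 176.9, 43.2]
tcp_rot: [-0.0, 0.75, 0.662, 0.0]
ft_force: [0.4, -0.3, -0.7]
width: 0.001
```

Call:
jog_arm:
  increments:
    - {"dx": 0,"dy": 0,"dz": 0.8,"spin": 0,"jaw": 0}

```text
time_s: 34.38
tcp_pos: [543.1, 177.0, 42.3]
tcp_rot: [-0.0, 0.75, 0.662, -0.0]
ft_force: [0.2, -0.8, -0.7]
width: 0.004
```

Call:
jog_arm:
  increments:
    - {"dx": 0,"dy": 0,"dz": 0.8,"spin": 0,"jaw": 0}

```text
time_s: 34.5
tcp_pos: [543.1, 177.0, 41.6]
tcp_rot: [-0.0, 0.75, 0.662, -0.0]
ft_force: [0.6, 0.4, 0.2]
width: 0.0
```

Call:
jog_arm:
  increments:
    - {"dx": 0,"dy": 0,"dz": 0.8,"spin": 0,"jaw": 0}

```text
time_s: 34.62
tcp_pos: [543.1, 177.0, 40.8]
tcp_rot: [-0.0, 0.75, 0.662, 0.0]
ft_force: [-0.2, 0.6, -0.1]
width: 0.0
```

Call:
jog_arm:
  increments:
    - {"dx": 0,"dy": 0,"dz": 0.8,"spin": 0,"jaw": 0}

```text
time_s: 34.75
tcp_pos: [543.2, 177.0, 40.0]
tcp_rot: [0.0, 0.75, 0.662, 0.0]
ft_force: [-0.7, 0.1, 0.6]
width: 0.002
```

Call:
jog_arm:
  increments:
    - {"dx": 0,"dy": 0,"dz": 0,"spin": 0,"jaw": 0}

```text
time_s: 34.88
tcp_pos: [543.0, 177.0, 39.9]
tcp_rot: [-0.0, 0.75, 0.662, -0.0]
ft_force: [-0.7, 1.0, -0.2]
width: 0.0
```

```bash
python3 look.py pics/c16.png
```

```text
34.875 [543.  177.   39.9] [-0.71  1.02 -0.18] [ 0.018 -0.005  0.018]
```

View pics/c16.png

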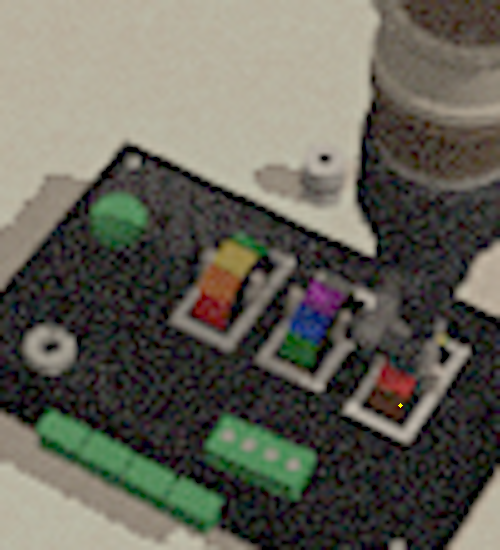

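Call:
jog_arm:
  increments:
    - {"dx": 0,"dy": 0,"dz": 0.7,"spin": 0,"jaw": 0}

```text
time_s: 35.15
tcp_pos: [543.3, 177.0, 39.4]
tcp_rot: [0.0, 0.75, 0.662, 0.0]
ft_force: [-0.8, -0.1, 2.1]
width: 0.003
```

Call:
jog_arm:
  increments:
    - {"dx": 0,"dy": 0,"dz": 0.7,"spin": 0,"jaw": 0}

```text
time_s: 35.28
tcp_pos: [543.4, 177.0, 39.0]
tcp_rot: [0.0, 0.75, 0.662, 0.0]
ft_force: [-0.6, -0.3, 3.2]
width: -0.001
```

Call:
jog_arm:
  increments:
    - {"dx": 0,"dy": 0,"dz": 0.7,"spin": 0,"jaw": 0}

```text
time_s: 35.4
tcp_pos: [543.6, 177.0, 38.6]
tcp_rot: [0.0, 0.75, 0.662, 0.0]
ft_force: [-1.5, -0.7, 6.1]
width: 0.003
```

Call:
jog_arm:
  increments:
    - {"dx": 0,"dy": 0,"dz": 0.7,"spin": 0,"jaw": 0}

```text
time_s: 35.52
tcp_pos: [543.8, 177.0, 38.2]
tcp_rot: [0.0, 0.75, 0.662, 0.001]
ft_force: [-1.2, -1.0, 7.3]
width: -0.001
```

Contact at 7 N. Stroke −16.5, then lift.

Call:
jog_arm:
  increments:
    - {"dx": 0,"dy": -1,"dz": 0,"spin": 0,"jaw": 0}
    - {"dx": 0,"dy": -2,"dz": 0,"spin": 0,"jaw": 0}
    - {"dx": 0,"dy": -2,"dz": 0,"spin": 0,"jaw": 0}
    - {"dx": 0,"dy": -2,"dz": 0,"spin": 0,"jaw": 0}
    - {"dx": 0,"dy": -2,"dz": 0,"spin": 0,"jaw": 0}
    - {"dx": 0,"dy": -2,"dz": 0,"spin": 0,"jaw": 0}
    - {"dx": 0,"dy": -2,"dz": 0,"spin": 0,"jaw": 0}
    - {"dx": 0,"dy": -2,"dz": 0,"spin": 0,"jaw": 0}
    - {"dx": 0,"dy": -1.5,"dz": 0,"spin": 0,"jaw": 0}

```text
time_s: 36.65
tcp_pos: [528.0, 179.1, 38.7]
tcp_rot: [0.001, 0.75, 0.662, 0.001]
ft_force: [-1.7, -1.2, 7.0]
width: 0.002
```

Call:
jog_arm:
  increments:
    - {"dx": 0,"dy": 0,"dz": -4,"spin": 0,"jaw": 0}
    - {"dx": 0,"dy": 0,"dz": -20,"spin": 0,"jaw": 0}
    - {"dx": 0,"dy": 0,"dz": -30,"spin": 0,"jaw": 0}
    - {"dx": -40,"dy": 0,"dz": 0,"spin": 0,"jaw": 0}
    - {"dx": -50,"dy": 8,"dz": 0,"spin": 0,"jaw": 0}
    - {"dx": -50,"dy": 0,"dz": 0,"spin": 0,"jaw": 0}
    - {"dx": -37,"dy": 0,"dz": 0,"spin": 0,"jaw": 0}
    - {"dx": 0,"dy": 0,"dz": 0,"spin": 0,"jaw": 0}
    - {"dx": 0,"dy": 0,"dz": 0,"spin": 0,"jaw": 0}

```text
time_s: 37.78
tcp_pos: [512.7, 2.7, 91.0]
tcp_rot: [-0.0, 0.75, 0.662, 0.0]
ft_force: [1.3, 0.1, 0.4]
width: -0.0
```

```bash
python3 look.py pics/c17.png;  python3 - <<'E'
from h import *
from station import arm
for b in([510.9,1.8,60],list(w([545,97.4,-.13],[[-20,-98,60]])[0])): print(inc(arm.get_obs(),b)[0])
c=arm.camera("top"); im=c["image"][165:265,240:350,::-1]
cv2.imwrite("pics/t17.png",(255*(cv2.resize(im,None,fx=5,fy=5)/255)**.5).astype(np.uint8))
E
```

```text
37.775 [512.7   2.7  91. ] [1.3  0.07 0.42] [ 0.05   0.013 -0.026]
[-1.89242238 -1.71889811 31.07553778]
[-0.68851154 -0.29122807 31.07567584]
```

View pics/c17.png

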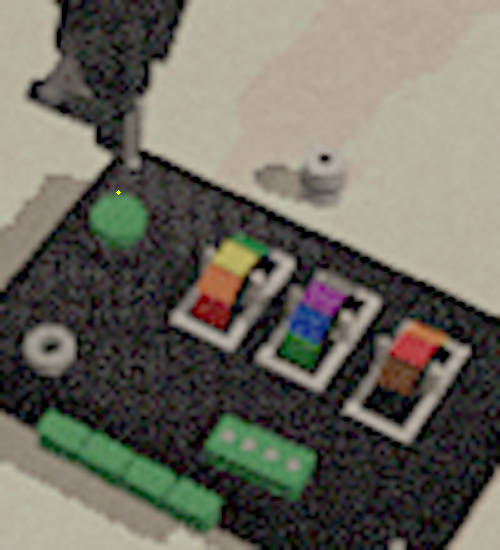

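View pics/t17.png

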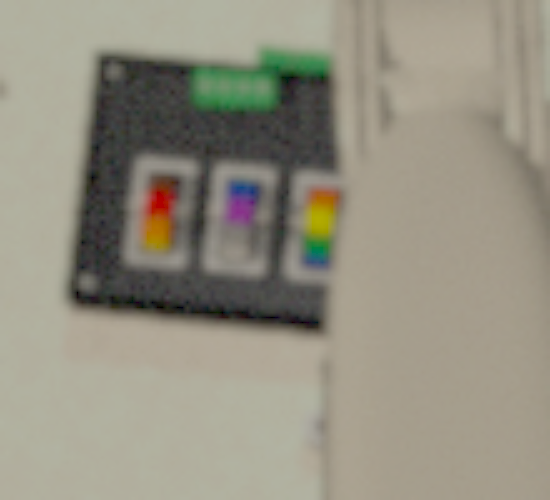

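Both views show red – violet – yellow on the crowns (2-7-4), with the bands aligned as in the clicked state. Now the button.

Call:
jog_arm:
  increments:
    - {"dx": -1.2,"dy": -1,"dz": 15,"spin": 0,"jaw": 0}
    - {"dx": 0,"dy": 0,"dz": 15,"spin": 0,"jaw": 0}
    - {"dx": 0,"dy": 0,"dz": 15,"spin": 0,"jaw": 0}
    - {"dx": 0,"dy": 0,"dz": 9,"spin": 0,"jaw": 0}
    - {"dx": 0,"dy": 0,"dz": 0,"spin": 0,"jaw": 0}

```text
time_s: 38.6
tcp_pos: [510.6, 1.3, 36.1]
tcp_rot: [-0.001, 0.75, 0.662, -0.001]
ft_force: [-0.3, 0.7, 0.4]
width: 0.001
```

Call:
jog_arm:
  increments:
    - {"dx": 0,"dy": 0,"dz": 1.5,"spin": 0,"jaw": 0}
    - {"dx": 0,"dy": 0,"dz": 1.5,"spin": 0,"jaw": 0}

```text
time_s: 38.85
tcp_pos: [512.1, 1.3, 34.7]
tcp_rot: [0.0, 0.75, 0.662, 0.0]
ft_force: [0.5, -0.8, 0.4]
width: 0.003
```

Call:
jog_arm:
  increments:
    - {"dx": 0,"dy": 0,"dz": 1.5,"spin": 0,"jaw": 0}

```text
time_s: 38.98
tcp_pos: [511.9, 1.3, 33.0]
tcp_rot: [0.0, 0.75, 0.662, 0.0]
ft_force: [-0.5, -0.4, -0.2]
width: 0.001
```

Call:
jog_arm:
  increments:
    - {"dx": 0,"dy": 0,"dz": 1.5,"spin": 0,"jaw": 0}

```text
time_s: 39.1
tcp_pos: [511.9, 1.3, 31.5]
tcp_rot: [0.0, 0.75, 0.662, 0.0]
ft_force: [-0.6, 0.6, 1.8]
width: -0.004
```

Call:
jog_arm:
  increments:
    - {"dx": 0,"dy": 0,"dz": 1.5,"spin": 0,"jaw": 0}

```text
time_s: 39.22
tcp_pos: [511.9, 1.3, 30.0]
tcp_rot: [0.0, 0.75, 0.662, 0.0]
ft_force: [0.3, -0.2, 2.3]
width: -0.0
```

```bash
python3 look.py pics/c18.png
```

```text
39.225 [511.9   1.3  30. ] [ 0.29 -0.19  2.28] [-0.017  0.053 -0.022]
```

View pics/c18.png

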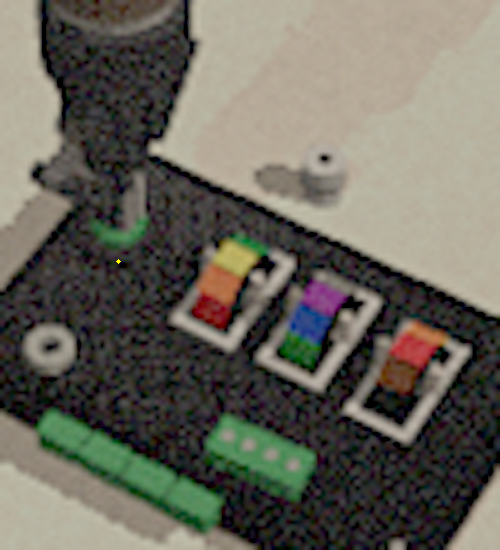

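The tip covers the green button, with first contact at about z 32 (2 N). I'll keep pressing until the force rises sharply at the stop.

Call:
jog_arm:
  increments:
    - {"dx": 0,"dy": 0,"dz": 1.5,"spin": 0,"jaw": 0}

```text
time_s: 39.5
tcp_pos: [511.9, 1.3, 28.5]
tcp_rot: [0.0, 0.75, 0.662, 0.0]
ft_force: [0.8, -0.2, 2.7]
width: 0.001
```

Call:
jog_arm:
  increments:
    - {"dx": 0,"dy": 0,"dz": 1.5,"spin": 0,"jaw": 0}

```text
time_s: 39.62
tcp_pos: [511.9, 1.3, 26.9]
tcp_rot: [0.0, 0.75, 0.662, 0.0]
ft_force: [0.5, 0.3, 3.3]
width: 0.004
```

Call:
jog_arm:
  increments:
    - {"dx": 0,"dy": 0,"dz": 1,"spin": 0,"jaw": 0}

```text
time_s: 39.75
tcp_pos: [512.0, 1.3, 26.5]
tcp_rot: [0.0, 0.75, 0.662, 0.0]
ft_force: [-2.7, -0.1, 12.3]
width: -0.003
```

Call:
jog_arm:
  increments:
    - {"dx": 0,"dy": 0,"dz": 1,"spin": 0,"jaw": 0}

```text
time_s: 39.88
tcp_pos: [512.0, 1.3, 26.3]
tcp_rot: [0.0, 0.75, 0.662, 0.001]
ft_force: [-4.7, 0.0, 19.0]
width: 0.0
```

Bottomed out: hard stop at 26.4, about 6 mm of travel, force up to 19 N. Lift straight up and back away.

Call:
jog_arm:
  increments:
    - {"dx": 0,"dy": 0,"dz": -2,"spin": 0,"jaw": 0}
    - {"dx": 0,"dy": 0,"dz": -6,"spin": 0,"jaw": 0}
    - {"dx": 0,"dy": 0,"dz": -30,"spin": 0,"jaw": 0}
    - {"dx": 0,"dy": 0,"dz": -50,"spin": 0,"jaw": 0}
    - {"dx": -50,"dy": -20,"dz": -10,"spin": 0,"jaw": 0}
    - {"dx": -50,"dy": -20,"dz": 0,"spin": 0,"jaw": 0}
    - {"dx": -50,"dy": -20,"dz": 0,"spin": 0,"jaw": 0}
    - {"dx": -50,"dy": -20,"dz": 0,"spin": 0,"jaw": 0}
    - {"dx": 0,"dy": 0,"dz": 0,"spin": 0,"jaw": 0}
    - {"dx": 0,"dy": 0,"dz": 0,"spin": 0,"jaw": 0}

```text
time_s: 41.12
tcp_pos: [407.0, -187.0, 122.4]
tcp_rot: [-0.001, 0.75, 0.661, 0.0]
ft_force: [0.3, 0.1, 0.1]
width: -0.001
```

```bash
python3 look.py pics/c19.png;  python3 - <<'E'
from h import *
from station import arm
C=cams(arm)
im=C["top"]["image"][165:265,240:350,::-1]
cv2.imwrite("pics/t19.png",(255*(cv2.resize(im,None,fx=5,fy=5,interpolation=cv2.INTER_CUBIC)/255)**.5).astype(np.uint8))
cv2.imwrite("pics/s19.png",C["scene"]["image"][:,:,::-1])
E
```

```text
41.125 [ 407.  -187.   122.4] [0.35 0.11 0.1 ] [-0.    -0.026  0.037]
```

View pics/c19.png

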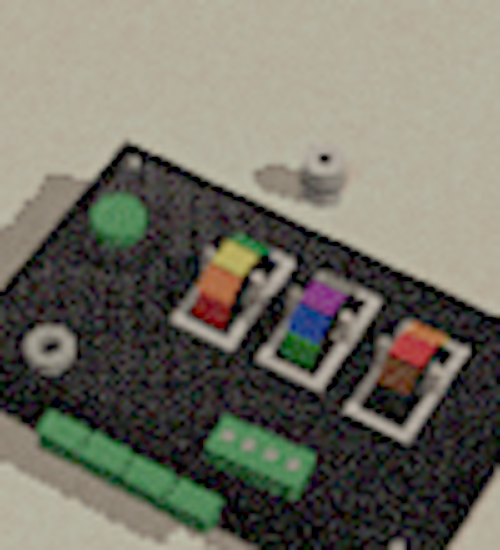

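View pics/t19.png

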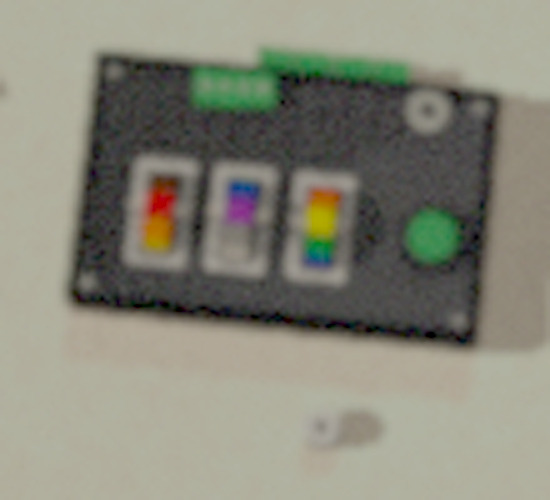

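View pics/s19.png

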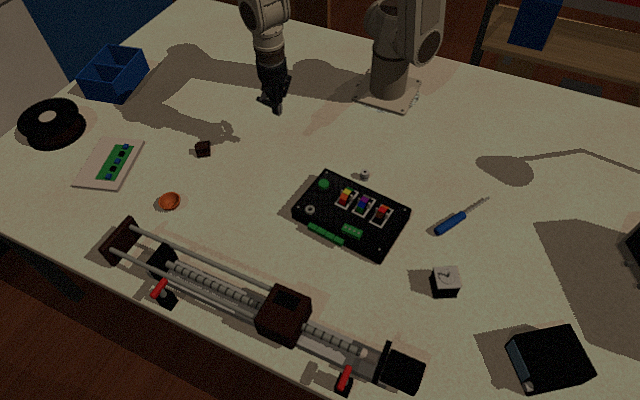

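All as wanted: 2-7-4 on the crowns in both views, the button up again, the bystanders where they were, and the arm clear. Handing in.

```bash
python3 -c "
from station import arm
print(arm.finish_job())"
```

```text
the job is handed in; nothing more can be done
None
```

The three thumbwheels show 2 – 7 – 4 (red, violet, yellow) from the far end towards the button. After checking all three, I pressed the load button fully down and it came back up. The job was handed in at about 41 s of the 72 s allowed.

- **Wheels:** They started at 3-5-7. I rolled the right one three digits down, the middle one two up and the left one one down, one digit per stroke. Force readings on the wheels stayed at 7.5 N or less.
- **Button:** It met a hard stop after about 6 mm. The force reached 19 N on the button only.
- **Last checks:** Both cameras show 2-7-4 on the crowns, with the colour bands lined up as in a clicked-in state. The button is up, the parts I could see are where they were, and the arm is clear. I judged "clicked in" by eye from the bands.

Two things disagreed with what I expected:

- **Fingertip height:** Contact came with the reported TCP roughly 38 mm lower than the nominal crown heights imply. The pictures also showed the tips higher than reported. I relied on felt contact instead of the reported heights.
- **Middle wheel:** It first sat slightly off its 5 position. It settled into 5 on its own while the arm was over the right wheel, and no contact force showed.

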